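Lock the silver away

TASK

Lock the silver away for the night: take the T-handle key from its wooden stand, put it into the sunken lock screw on top of the little chest, turn the screw counter-clockwise until it clicks over into the unlocked position, pull the drawer open by its handle and lay every silver piece in it. Then push the drawer fully shut, turn the screw back clockwise with the key until it clicks over and is locked again, and stand the key back in its stand. Leave the copper slug and everything else on the bench where it is.

Things in the scene. Friction and masses are not known exactly. Their poses are not given: they have to be found in the camera images.
- chest: Dark wooden one-drawer chest, fixed to the bench, 220 (x, deep) x 260 (y, wide) x 90 mm high. Origin at the centre of its underside; its drawer front faces its own -x (towards the robot), z up. The lock boss stands on its top near the front right corner (own x -55, y -95 mm).
- chest_drawer0 (a joint): Drawer slide: 0 = fully shut, grows as it is pulled along the chest's -x; stop at 0.15 m. Friction about 1 N, stays where it is left. While the lock screw is locked a bolt holds the drawer shut (2 mm play). About 0.10 to 0.12 m open is enough to load it.
- drawer_handle (a point): Middle of the drawer's brass bar handle: a round bar 11 mm thick and 120 mm long, along the chest's y, 35 mm in front of the drawer front and 38 mm below the chest's top. Moves with the drawer, axes as the chest's.
- drawer_in (a point): Middle of the drawer's inner floor (moves with the drawer, axes as the chest's); 22 mm above the bench. Inside 175 (x) x 218 mm (y), side walls 46 mm high, the front board 56 mm above the inner floor. The handle is 143 mm in front of this point. With the drawer open by d, the part of the drawer with x below d - 94 mm lies clear of the chest's top board.
- lock_screw (a joint): The lock screw: 0 = locked, 1.2 rad = unlocked (end stops at both). Positive is counter-clockwise seen from above. A spring detent pushes it back to the nearer end and must be overcome (about 0.15 N m): it clicks over at 0.6 rad and then springs on to the other end.
- lock_mouth (a point): Centre of the upper rim of the lock boss, a dark steel collar (48 mm outside, 36 mm bore, 24 mm high) on the chest's top; axis vertical. Axes as the chest's. The brass screw head (24 mm square, with a red mark) sits 8 mm below this rim and has a 14 mm square socket 16 mm deep; when the screw reads 0 the socket's sides lie along the chest's x and y, and they turn with the screw.
- lock_floor (a point): Floor of that socket, on the screw's axis, 24 mm below the rim, 90 mm above the bench: the key's tip rests here when fully in.
- key: T-handle key, 160 g, 82 mm tall: a steel shank 12 mm square with a tapered tip, sides parallel to its own x and y, and a red cross bar 64 (along its x) x 14 (y) x 14 mm (z), centred 75 mm above the tip. Origin at the centre of the tip's end, z up along the shank. In the 14 mm socket the key has about 0.18 rad of turning play each way. It stays standing in the socket or the stand when let go.
- key_bar (a point): Centre of the key's cross bar, axes as the key's.
- stand: Wooden key stand, fixed, 80 x 80 x 40 mm, origin at the centre of its underside. In the middle of its top a square hole 15 mm wide and 30 mm deep, sides along the stand's x and y; the key stands in it with its tip 10 mm above the bench.
- tile: White soldering tile, fixed, 220 (x) x 240 (y) x 6 mm, origin at the centre of its underside; the silver lies on it.
- silver_bar_a: Silver bar, 46 (x) x 16 (y) x 14 mm (z), 100 g, origin at the centre of its underside. May be absent.
- silver_bar_b: A second silver bar, same as silver_bar_a. May be absent.
- silver_disc: Silver disc, 28 mm across, 14 mm high, 90 g, origin at the centre of its underside. May be absent.
- silver_ring: Silver ring blank lying flat, 28 mm outside, 18 mm inside, 14 mm high, 50 g, origin at the centre of its underside. May be absent.
- copper_slug: Copper slug, 24 mm across, 12 mm high, at the tile's edge: not silver, to be left. Origin at the centre of its underside.
- mallet: Wooden mallet lying on the bench, to be left alone.
- teal_cup: Green glass bowl, 72 mm across, 55 mm high, to be left alone.
- scraper: Scraper with a wooden handle, 170 mm long, to be left alone.
- spanner: Steel spanner, 140 mm long, to be left alone.
- bench_block: Steel bench block, 70 x 70 x 20 mm, to be left alone.
- flux_jar: Amber glass jar with a black lid, 52 mm across, 70 mm high, to be left alone.
- polish_bar: Green bar of polishing compound, 90 x 30 x 25 mm, lying on the back of the chest, to be left alone.
Things that resemble listed ones, but are neither listed nor needed, are in the scene too. What is shaped like the silver_bar_a but purple or yellow is not meant.

How it is judged (in metres and radians):
On the way, in this order (a step that is already met when the one before it is completed fails the run):
1. with the key in the lock screw, the screw is turned past its click to unlocked (beyond 1.0 rad) (value of joint lock_screw above 1 rad and distance between key and lock_floor below 0.014 m), for 0.2 s.
2. the drawer is pulled open by 80 mm or more (value of joint chest_drawer0 above 0.08 m), for 0.2 s.
3. every silver piece lies in the drawer (x of silver_bar_a in the frame of drawer_in between -0.1 and 0.1 m and y of silver_bar_a in the frame of drawer_in between -0.118 and 0.118 m and z of silver_bar_a in the frame of drawer_in between -0.01 and 0.04 m and x of silver_bar_b in the frame of drawer_in between -0.1 and 0.1 m and y of silver_bar_b in the frame of drawer_in between -0.118 and 0.118 m and z of silver_bar_b in the frame of drawer_in between -0.01 and 0.04 m and x of silver_disc in the frame of drawer_in between -0.1 and 0.1 m and y of silver_disc in the frame of drawer_in between -0.118 and 0.118 m and z of silver_disc in the frame of drawer_in between -0.01 and 0.04 m and x of silver_ring in the frame of drawer_in between -0.1 and 0.1 m and y of silver_ring in the frame of drawer_in between -0.118 and 0.118 m and z of silver_ring in the frame of drawer_in between -0.01 and 0.04 m and linear speed of each of silver_bar_a, silver_bar_b, silver_disc, silver_ring below 0.05 m/s), for 0.2 s.
4. the drawer is shut (within 8 mm) with the silver in it (x of silver_bar_a in the frame of drawer_in between -0.1 and 0.1 m and y of silver_bar_a in the frame of drawer_in between -0.118 and 0.118 m and z of silver_bar_a in the frame of drawer_in between -0.01 and 0.04 m and x of silver_bar_b in the frame of drawer_in between -0.1 and 0.1 m and y of silver_bar_b in the frame of drawer_in between -0.118 and 0.118 m and z of silver_bar_b in the frame of drawer_in between -0.01 and 0.04 m and x of silver_disc in the frame of drawer_in between -0.1 and 0.1 m and y of silver_disc in the frame of drawer_in between -0.118 and 0.118 m and z of silver_disc in the frame of drawer_in between -0.01 and 0.04 m and x of silver_ring in the frame of drawer_in between -0.1 and 0.1 m and y of silver_ring in the frame of drawer_in between -0.118 and 0.118 m and z of silver_ring in the frame of drawer_in between -0.01 and 0.04 m and value of joint chest_drawer0 below 0.008 m), for 0.2 s.
5. with the key in the lock screw, the screw is turned back past its click to locked (below 0.2 rad) (value of joint lock_screw below 0.2 rad and value of joint chest_drawer0 below 0.008 m and distance between key and lock_floor below 0.014 m), for 0.2 s.
At the end, for the whole second after the job is handed in: All silver is inside the drawer, the drawer shut (within 8 mm), the lock screw locked (below 0.2 rad), and the key upright (tilt under 0.2 rad) in its stand (within 9 mm of its axis, tip under 22 mm above the bench), at rest; the copper slug within 80 mm of its start (all of step 4 and value of joint lock_screw below 0.2 rad and horizontal distance between key and stand below 0.009 m and z of key in the frame of stand below 0.022 m and angle between key's own z axis and vertical below 0.2 rad and linear speed of key below 0.03 m/s and distance of copper_slug from where it was at the start of the episode below 0.08 m); the robot touches nothing.
It fails at once if another thing on the bench is moved by more than 40 mm (distance of any of mallet, teal_cup, scraper, spanner, bench_block, flux_jar, polish_bar from where it was at the start of the episode above 0.04 m).
Of silver_bar_a, silver_bar_b, silver_disc, silver_ring only 2 to 4 are there at a start; the rules pass over those that are not, and their reading is None.
At some moment in a run one of silver_bar_a, silver_bar_b, silver_disc, silver_ring may be knocked a few centimetres aside while the robot is not near it.
It also fails if it takes over 210 s, if anything falls off the work surface, if the arm or the gripper's body presses on something with over 40 N, if the wrist force passes 120 N, or if a joint passes its speed limit or range.

ROBOT

A 6-joint arm with a two-finger parallel gripper is mounted at the origin on the work surface. World frame = base frame: x ahead of the robot, y to its left, z up, the work surface at z = 0. Lengths are in mm, angles in rad, forces in N, time in s.
With the tool pointing down it reaches from about 325 to 900 mm from the base axis. Payload 6.1 kg.
Tool frame: the origin (TCP) lies at the very end of the fingers, on their centre line; the grasp point (between the pads) lies 19 mm behind it (grip_depth is the z of the grasp point in the tool frame, in mm); z points along the fingers, y is the line along which they close (so a half turn about z gives the same grasp; the last joint's range is limited). The gripper opens to 87 mm and grips with 3 to 60 N. Pads are 19 mm wide; open, the fingers measure 117 mm over their backs; the gripper's body (75 mm by 190 mm) begins 51 mm behind the grasp point.
Start: joints at [1.066, 0.22, 1.526, -0, 1.395, -0.126], TCP at [231.126, 580.686, 191.038] pointing down, gripper open.
Joint ranges: [-2.98, 2.98], [-0.91, 2.08], [0.09, 2.57], [-1.24, 4.39], [0.2, 2.65], [-2.68, 2.68]. Speed limits (rad/s): [2.57, 2.57, 3.01, 3.14, 3.14, 3.14].

INTERFACE

Orientations are given as a unit quaternion [x, y, z, w].
In Python, from workcell import * gives the robot as it stands.
- The arm moves only by the tool jog_arm, never from a script. Its argument "increments" is a list of rows, each a list of 7 numbers: the turn, a rotation vector about the tool's x, y, z in rad, then the shift along the tool's x, y, z in m, then the opening, from 0 (shut) to 1 (fully open). A call has 1 to 10 rows; each row is the pose to reach, as a shift and turn from the pose commanded when the call began, along the tool's axes at that moment; what a row does not reach only later rows make up. A row lasts 1/8 s, in which the tool goes at most 62.5 mm and 10.7 degrees, less where a joint would pass 70% of its speed; a pose out of reach is approached as far as the arm can. A call with a gripper value outside its range is refused whole. The fingers move at their own pace and stop on an object; the grip force is fixed at half the most. Time passes only in rows, so rows that repeat a pose let the fingers close. It gives the time, the measured TCP pose, the force, the opening and the grip force at its end, in the units of the state.
- read_state(): the state, without advancing time (a new reading comes with each control period).
- snapshot(name): name is "side" or "top" or "wrist"; returns the picture (480x640x3 uint8, red, green, blue); there is no depth.
- camera_model(name): a dict with "fx", "fy", "cx", "cy" (pixels), "cam_to_world" (4x4, takes a point from camera to world coordinates). Camera axes: x right, y up, looking along -z (the intrinsics and any distortion apply to the point x, -y, -z); pixel columns grow to the right and rows downward; lengths in mm; the calibration is good to about 2 mm. A picture is of the moment at which its call begins: read the wrist's pose just before it. camera_model takes no time and is no camera call; for the wrist camera it gives the pose at the moment of the call.
- sign_off(): hands the job in; it is judged then, once.
The state is a dict: "clock": time; "joint_positions": joint angles; "qd": joint speeds; "joint_torque": joint torques, N m; "tool_pos": TCP position; "ee_rot": TCP orientation; "force": force on the tool from outside, world axes, zero at the start; "wrist_torque": the same for the moment, N m; "gripper_width": finger opening in mm; "grip_force": force on a finger pad.
Only numpy, scipy, OpenCV 4.12 (cv2) and the standard library are available. Lean on these libraries where they do the work, as an engineer would, in place of code of your own. Each camera call takes 0.05 s, during which the arm holds its last target. There are 200 camera calls.

## Working session

There is one attempt and no reset: what is moved stays moved. The work goes in short steps, Python scripts to look and compute and a tool call to move; the robot and the scene stay as the last step left them, time stands still between calls to the robot, and variables do not carry over. Pictures are saved under pics/ and viewed, at most 14 in all, crops included, and the job is handed in when it is done.

Besides the shell and the picture viewer there is one more tool, called after "Call:" in YAML: its name, and indented under it one key for each argument. jog_arm: Moves the arm, as the interface text tells. Its arguments: {"type":"object","properties":{"increments":{"type":"array"}},"required":["increments"]}

```bash
mkdir -p pics
cat > h.py <<'E'
from workcell import *
import numpy as np, cv2
from scipy.spatial.transform import Rotation as R
def save(n,f,crop=None,s=1):
    im=snapshot(n)[:,:,::-1].copy()
    np.save('pics/'+f+'.npy',im)
    if crop: a,b,c,d=crop; im=im[b:d,a:c]
    if s!=1: im=cv2.resize(im,None,fx=s,fy=s,interpolation=cv2.INTER_CUBIC)
    cv2.imwrite('pics/'+f+'.png',im)
def p2w(cam,u,v,z):
    m=cam; T=np.array(m['cam_to_world']); 
    K=np.array([[m['fx'],0,m['cx']],[0,m['fy'],m['cy']],[0,0,1.]])
    D=np.array(m.get('distortion',m.get('dist',np.zeros(5))),float)
    x,y=cv2.undistortPoints(np.array([[[u,v]]],float),K,D)[0,0]
    d=T[:3,:3]@np.array([x,-y,-1]); o=T[:3,3]
    return (o+d*(z-o[2])/d[2]).round(1)
def delta(pos,yaw=None):
    # row to reach TCP pos, tool down with tool y axis at angle yaw (mod pi)
    s=read_state(); r=R.from_quat(s['ee_rot']); 
    t=r.inv().apply(np.array(pos)-s['tool_pos'])/1000
    if yaw is None: rv=np.zeros(3)
    else:
        c=[]
        for a in (yaw,yaw+np.pi):
            y=np.array([np.cos(a),np.sin(a),0]); z=np.array([0,0,-1.]); x=np.cross(y,z)
            c.append((r.inv()*R.from_matrix(np.c_[x,y,z])).as_rotvec())
        rv=min(c,key=np.linalg.norm)
    return np.r_[rv,t].round(4).tolist()
def show():
    s=read_state(); y=R.from_quat(s['ee_rot']).as_matrix()
    print(s['clock'],np.round(s['tool_pos'],1),'yaw_y',round(np.arctan2(y[1,1],y[0,1]),3),'z',y[:,2].round(3),'F',np.round(s['force'],1),'w',s['gripper_width'],s['grip_force'],'j',np.round(s['joint_positions'],2))
E
python3 -c "
from h import *
show()
for n in ('top','side'):
  save(n,n+'0'); print({k:(np.round(v,3).tolist() if k!='name' else v) for k,v in camera_model(n).items()})
"
```

```text
0.0 [230.8 580.1 189.9] yaw_y 1.192 z [-0.001 -0.002 -1.   ] F [-0.   0.3  0.5] w 87.33117667397926 0.0 j [ 1.07  0.22  1.53 -0.    1.39 -0.13]
{'fx': 477.28, 'fy': 477.28, 'cx': 314.318, 'cy': 235.496, 'cam_to_world': [[-0.011, 0.993, -0.117, 355.282], [-1.0, -0.01, 0.011, -10.86], [0.009, 0.117, 0.993, 1569.984], [0.0, 0.0, 0.0, 1.0]]}
{'fx': 485.709, 'fy': 485.709, 'cx': 317.079, 'cy': 243.015, 'cam_to_world': [[0.989, 0.081, -0.124, 390.708], [-0.148, 0.59, -0.794, -1064.754], [0.009, 0.803, 0.596, 889.614], [0.0, 0.0, 0.0, 1.0]]}
```

View pics/top0.png

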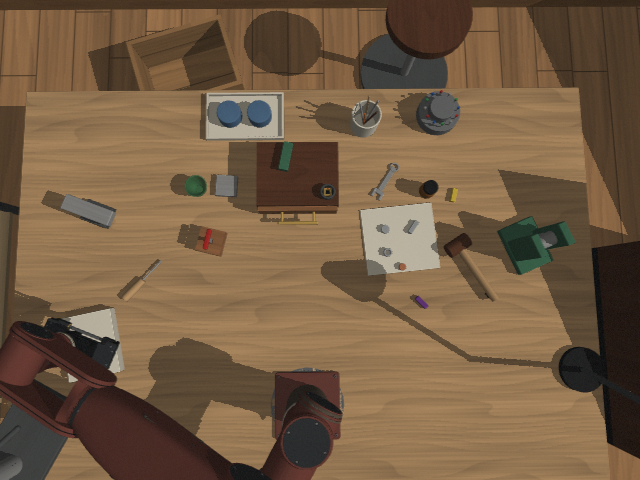

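View pics/side0.png

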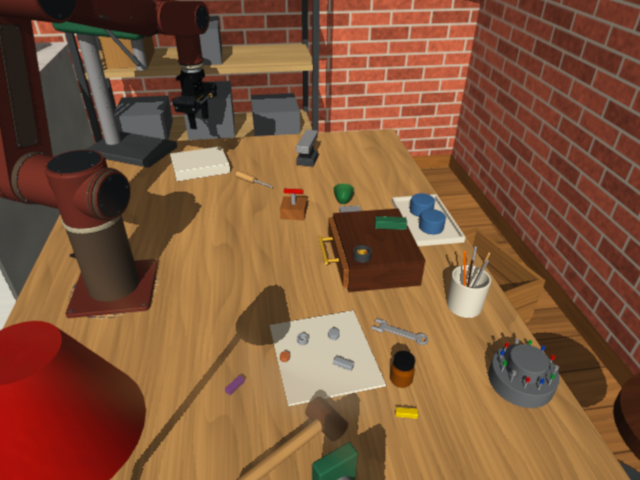

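The top view shows the stand with the key at about (210,240), the chest at (298,178) with its lock at (327,190), and the tile at (400,238). On the tile are silver pieces at (383,229), (386,251) and (412,226), and copper at (402,267). I'll enlarge these.

```bash
python3 -c "
from h import *
im=np.load('pics/top0.npy')
cv2.imwrite('pics/c1.png',cv2.resize(im[135:260,180:345],None,fx=4.8,fy=4.8,interpolation=cv2.INTER_CUBIC))
cv2.imwrite('pics/c2.png',cv2.resize(im[195:285,350:450],None,fx=6,fy=6,interpolation=cv2.INTER_CUBIC))
"
```

```text
(no output)
```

View pics/c1.png

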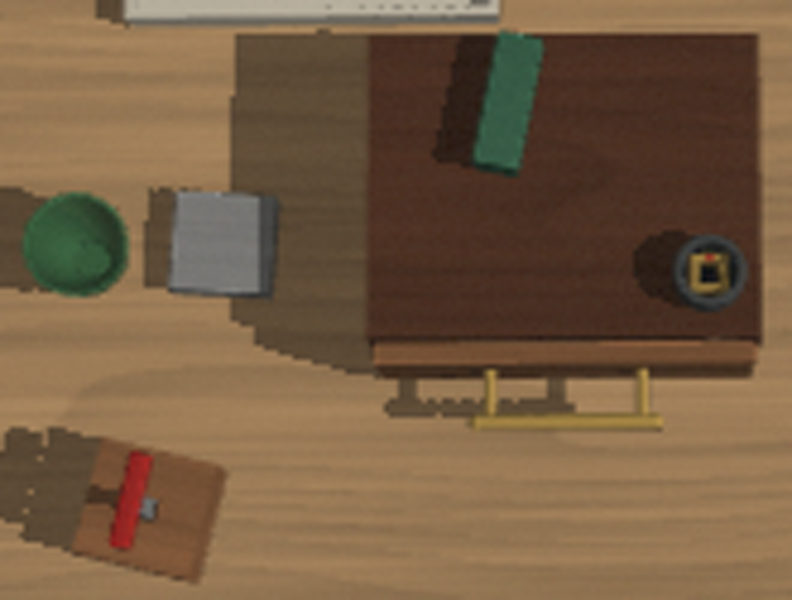

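View pics/c2.png

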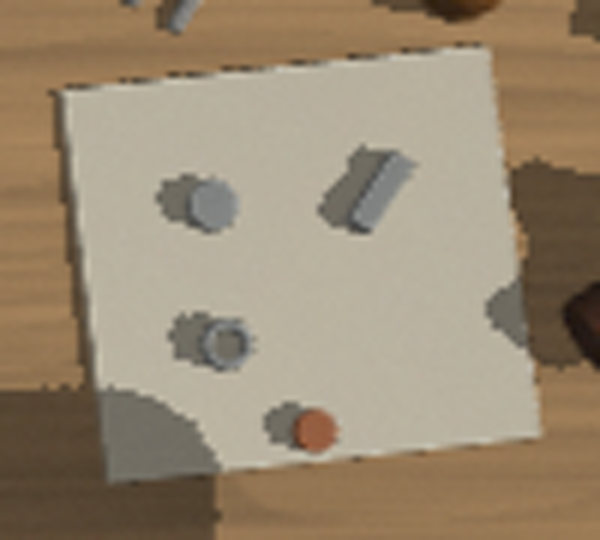

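The crops (c1: scale 4.8, c2: scale 6) give:
- **Key bar:** ends at c1 (140,453) and (122,548).
- **Lock rim:** c1 (711,272).
- **Handle:** c1 (475,422) to (662,423).
- **Silver, in c2:** disc (214,205), ring (228,343), and a bar with its axis from (403,158) to (361,227).

```bash
python3 -c "
from h import *
c=camera_model('top')
def q(n,U,V,z,s,o): 
  p=p2w(c,(U+.5)/s-.5+o[0],(V+.5)/s-.5+o[1],z); print(n,p); return p
A=(4.8,(180,135));B=(6,(350,195))
for n,a,b,z in (('key',(141,453),(122,548),92),('handle',(475,422),(662,423),56),('chestfront',(369,338),(760,342),90),('chestback',(369,36),(759,36),90),('standright',(226,468),(200,582),40)):
  p=q(n,*a,z,*A);r=q(n,*b,z,*A);d=r-p;print((p+r)/2,'ang',np.arctan2(d[1],d[0]),np.linalg.norm(d))
q('stand tl',105,438,40,*A);q('stand bl',72,550,40,*A)
q('lock',711,272,114,*A)
q('disc',214,205,20,*B);q('ring',228,343,20,*B);p=q('b',403,158,20,*B);r=q('b',361,227,20,*B);d=r-p;print((p+r)/2,np.arctan2(d[1],d[0]))
q('copper',316,431,18,*B)
s=read_state();w=camera_model('wrist');T=np.array(w['cam_to_world']);r=R.from_quat(s['ee_rot'])
print(r.inv().apply(T[:3,3]-s['tool_pos']),r.inv().as_matrix()@T[:3,:3],w['fx'],w['cx'],w['cy'],w.keys())
"
```

```text
key [552.6 301.3  92. ]
key [490.8 312.7  92. ]
[521.7 307.   92. ] ang 2.9591772465072825 62.84266066932559
handle [576.1  86.9  56. ]
handle [574.2 -37.9  56. ]
[575.15  24.5   56.  ] ang -1.5860195096932184 124.81446230305205
chestfront [627.4 153.9  90. ]
chestfront [ 622.3 -102.1   90. ]
[624.85  25.9   90.  ] ang -1.590715566883738 256.05079574178245
chestback [831.1 154.5  90. ]
chestback [ 829. -105.   90.]
[830.05  24.75  90.  ] ang -1.5788886356965366 259.5084969707158
standright [548.9 255.2  40. ]
standright [472.3 271.7  40. ]
[510.6  263.45  40.  ] ang 2.9294297067273543 78.35693970542746
stand tl [570.  336.6  40. ]
stand bl [494.6 357.4  40. ]
lock [664.2 -69.7 114. ]
disc [ 557.3 -260.4   20. ]
ring [ 481.6 -265.9   20. ]
b [ 582.3 -364.9   20. ]
b [ 544.4 -340.5   20. ]
[ 563.35 -352.7    20.  ] 2.5695886849185694
copper [ 433.4 -312.7   18. ]
[  79.67720889   -0.38266257 -192.04834283] [[ 1.02026357e-03  9.56463895e-01  2.91848892e-01]
 [ 9.99999427e-01 -1.07051454e-03  1.24911360e-05]
 [ 3.24375804e-04  2.91848712e-01 -9.56464439e-01]] 362.14659275838045 326.6733116337426 238.3935698518446 dict_keys(['fx', 'fy', 'cx', 'cy', 'cam_to_world'])
```

```bash
python3 -c "
from h import *
print(delta((522,307,195),1.389)); print(delta((640,-65,245),1.389))"
```

```text
[-0.0017, -0.0004, -0.1969, -0.3715, -0.1461, -0.0048]
[-0.0017, -0.0004, -0.1969, -0.6187, -0.4482, -0.0543]
```

Call:
jog_arm:
  increments:
    - [0,0,-0.1,-0.18,-0.07,-0.005,1]
    - [0,0,-0.197,-0.3715,-0.1461,-0.005,1]
    - [0,0,-0.197,-0.3715,-0.1461,-0.005,1]
    - [0,0,-0.197,-0.3715,-0.1461,-0.005,1]
    - [0,0,-0.197,-0.3715,-0.1461,-0.005,1]
    - [0,0,-0.197,-0.3715,-0.1461,-0.005,1]
    - [0,0,-0.197,-0.3715,-0.1461,-0.005,1]
    - [0,0,-0.197,-0.3715,-0.1461,-0.005,1]
    - [0,0,-0.197,-0.3715,-0.1461,-0.005,1]
    - [0,0,-0.197,-0.3715,-0.1461,-0.005,1]

```text
clock: 1.35
tool_pos: [521.1, 308.9, 196.0]
ee_rot: [0.09, 0.996, 0.0, -0.0]
force: [0.5, 0.5, 0.4]
gripper_width: 87.1
grip_force: 0.0
```

```bash
python3 -c "
from h import *
show(); save('wrist','w1')"
```

```text
1.35 [521.1 308.9 196. ] yaw_y 1.391 z [-0.  0. -1.] F [0.5 0.5 0.4] w 87.10575152553467 0.0 j [ 0.4   0.17  1.57  0.    1.4  -0.99]
```

View pics/w1.png

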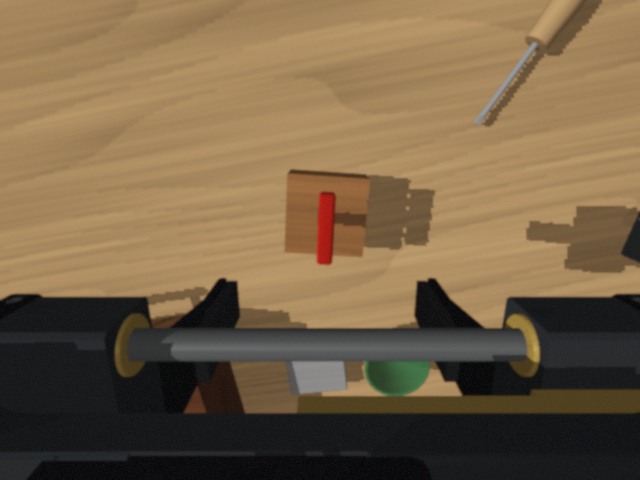

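The wrist view shows the key's red bar from (327,192) to (325,264). The stand's top corners are at (288,172), (370,178), (363,256) and (285,250).

```bash
python3 -c "
from h import *
c=camera_model('wrist')
a=p2w(c,327.3,192,92);b=p2w(c,324.7,263,92);d=a-b;print(a,b,(a+b)/2,np.arctan2(d[1],d[0]),np.linalg.norm(d))
P=[p2w(c,u,v,40) for u,v in((288,172),(370,178),(363,256),(285,250))];print(P,np.mean(P,0))
for i,j in((0,1),(3,2),(0,3),(1,2)): e=P[j]-P[i];print(np.arctan2(e[1],e[0]),np.linalg.norm(e))
"
```

```text
[492.3 314.1  92. ] [553.2 300.8  92. ] [522.75 307.45  92.  ] 2.9265777718422865 62.33538321050096
[array([475.5, 279.2,  40. ]), array([495. , 355.2,  40. ]), array([572.1, 336.8,  40. ]), array([551.7, 259.9,  40. ])] [523.575 307.775  40.   ]
1.319635362217128 78.46177413237608
1.3114893759875426 79.55985168412523
-0.2480641207839093 78.60617024127309
-0.23426915826180877 79.26518781911768
```

```bash
python3 -c "
from h import *
print(delta((523,307.6,66),1.345))"
```

```text
[0.0001, -0.0002, 0.0461, -0.002, -0.0009, 0.1301]
```

Call:
jog_arm:
  increments:
    - [0,0,0.046,-0.002,-0.001,0.05,1]
    - [0,0,0.046,-0.002,-0.001,0.1,1]
    - [0,0,0.046,-0.002,-0.001,0.13,0.6]
    - [0,0,0.046,-0.002,-0.001,0.13,0]
    - [0,0,0.046,-0.002,-0.001,0.13,0]
    - [0,0,0.046,-0.002,-0.001,0.13,0]
    - [0,0,0.046,-0.002,-0.001,0.13,0]
    - [0,0,0.046,-0.002,-0.001,0.13,0]
    - [0,0,0.046,-0.002,-0.001,0.13,0]
    - [0,0,0.046,-0.002,-0.001,0.13,0]

```text
clock: 2.65
tool_pos: [524.0, 306.2, 66.1]
ee_rot: [0.114, 0.994, -0.0, -0.0]
force: [-0.4, 0.4, -1.1]
gripper_width: 15.2
grip_force: 0.0
```

```bash
python3 -c "
from h import *
show(); print(delta((664,-70,185),-0.012))"
```

```text
2.65 [524.  306.2  66.1] yaw_y 1.343 z [-0. -0. -1.] F [-0.4  0.4 -1.1] w 15.16663592990281 0.0 j [ 0.4   0.29  1.68 -0.    1.16 -0.94]
[-0.0001, 0.0, 1.3549, -0.2213, -0.3348, -0.1189]
```

Call:
jog_arm:
  increments:
    - [0,0,0,0,0,0,0]
    - [0,0,0,0,0,0,0]
    - [0,0,0,0,0,0,0]
    - [0,0,0,0,0,-0.03,0]
    - [0,0,0,0,0,-0.07,0]
    - [0,0,0,0,0,-0.12,0]
    - [0,0,0,0,0,-0.14,0]
    - [0,0,0,0,0,-0.14,0]
    - [0,0,0,0,0,-0.14,0]

```text
clock: 3.78
tool_pos: [522.9, 305.7, 203.6]
ee_rot: [0.114, 0.994, -0.001, -0.002]
force: [0.0, -1.4, 0.1]
gripper_width: 0.7
grip_force: 0.0
```

```bash
python3 -c "
from h import *
show(); print(delta((664.5,-70,195),-0.012))"
```

```text
3.775 [522.9 305.7 203.6] yaw_y 1.343 z [-0.003 -0.001 -1.   ] F [ 0.  -1.4  0.1] w 0.6656849503412671 0.0 j [ 0.4   0.17  1.56 -0.    1.41 -0.94]
[-0.0037, -0.001, 1.3549, -0.2228, -0.334, 0.0087]
```

```bash
python3 -c "
from h import *
save('wrist','w2',(200,100,470,300),2.8)"
```

```text
(no output)
```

View pics/w2.png

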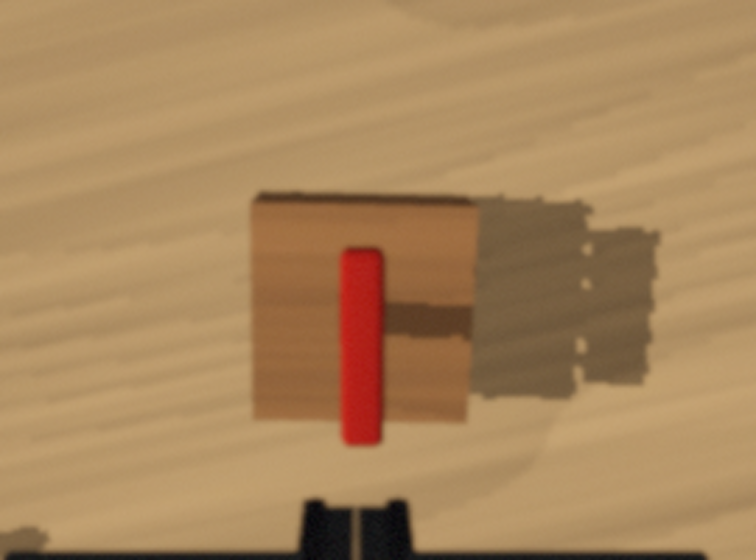

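The key still stands upright in its stand and the grip came up empty. The bar runs from crop (362,247) to (361,445). I'll re-measure and retry, watching the grip force before lifting.

```bash
python3 -c "
from h import *
c=camera_model('wrist')
f=lambda U,V:((U+.5)/2.8-.5+200,(V+.5)/2.8-.5+100)
a=p2w(c,*f(362.5,249),92);b=p2w(c,*f(361,445),92);d=a-b;print(a,b,(a+b)/2,np.arctan2(d[1],d[0]),np.linalg.norm(d))
P=[p2w(c,*f(u,v),40) for u,v in((252,198),(477,203),(467,423),(253,418))];print(np.mean(P,0),P)
print(delta((*((a+b)/2)[:2],64),1.345))
"
```

```text
[492.5 313.9  92. ] [553.3 299.5  92. ] [522.9 306.7  92. ] 2.9090357117848846 62.48199740725318
[523.25 307.    40.  ] [array([474.6, 278.9,  40. ]), array([493.8, 354.6,  40. ]), array([572.1, 335.6,  40. ]), array([552.5, 258.9,  40. ])]
[-0.0025, -0.0034, -0.002, -0.0004, 0.0014, 0.1393]
```

Call:
jog_arm:
  increments:
    - [0,0,0,0,0.001,0,0.5]
    - [0,0,0,0,0.001,0.03,0.5]
    - [0,0,0,0,0.001,0.07,0.5]
    - [0,0,0,0,0.001,0.11,0.5]
    - [0,0,0,0,0.001,0.142,0.4]
    - [0,0,0,0,0.001,0.142,0]
    - [0,0,0,0,0.001,0.142,0]
    - [0,0,0,0,0.001,0.142,0]
    - [0,0,0,0,0.001,0.142,0]
    - [0,0,0,0,0.001,0.142,0]

```text
clock: 5.08
tool_pos: [524.7, 307.4, 64.9]
ee_rot: [0.114, 0.994, 0.0, 0.001]
force: [-0.3, 0.1, -0.3]
gripper_width: 1.2
grip_force: 0.0
```

Call:
jog_arm:
  increments:
    - [0,0,0,0,0,0,0]
    - [0,0,0,0,0,0,0]
    - [0,0,0,0,0,0,0]
    - [0,0,0,0,0,0,0]
    - [0,0,0,0,0,-0.003,0]

```text
clock: 5.7
tool_pos: [524.0, 307.1, 66.8]
ee_rot: [0.114, 0.994, -0.0, -0.0]
force: [-0.2, -0.8, 0.5]
gripper_width: 0.6
grip_force: 0.0
```

```bash
python3 -c "
from h import *
show()
save('wrist','w3'); save('side','s3',(230,140,350,240),5)
a=cv2.imread('pics/w3.png')[:,80:560]; b=cv2.imread('pics/s3.png')
cv2.imwrite('pics/m3.png',np.hstack([cv2.resize(a,(400,400)),cv2.resize(b,(400,400),)]))
"
```

```text
5.7 [524.  307.1  66.8] yaw_y 1.343 z [-0.001 -0.    -1.   ] F [-0.2 -0.8  0.5] w 0.6165711326221384 0.0 j [ 0.4   0.3   1.68  0.    1.17 -0.94]
```

View pics/m3.png

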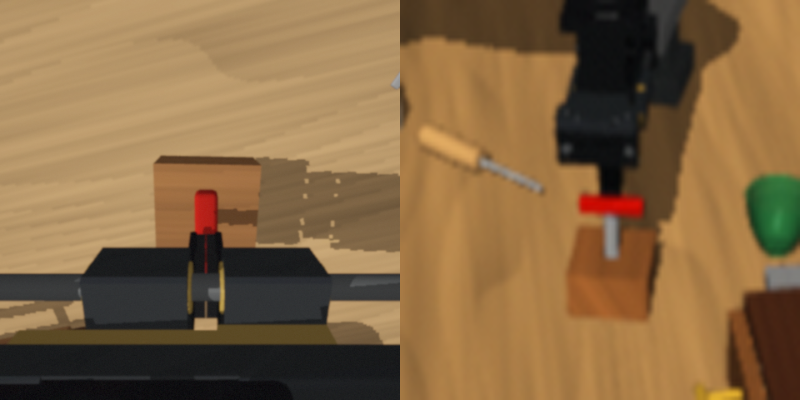

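```bash
python3 -c "
from h import *
for n in ('side','top','wrist'):
  c=camera_model(n);T=np.linalg.inv(np.array(c['cam_to_world']))
  for p in ((524,307.1,66.8),(523,307,92),(523,307,78),(523,307,40)):
    q=T[:3,:3]@np.array(p)+T[:3,3]; print(n,p,c['cx']+c['fx']*q[0]/-q[2],c['cy']-c['fy']*q[1]/-q[2])
im=np.load('pics/s3.npy'); cv2.imwrite('pics/s3b.png',cv2.resize(im[150:225,255:330],None,fx=8,fy=8,interpolation=cv2.INTER_NEAREST))
"
```

```text
side (524, 307.1, 66.8) 293.1770196504334 194.41808290365506
side (523, 307, 92) 292.7146518925618 187.77188421493472
side (523, 307, 78) 292.80542418676015 191.50011065113034
side (523, 307, 40) 293.0470690709571 201.4250205962915
top (524, 307.1, 66.8) 208.6843924744838 239.0163106274609
top (523, 307, 92) 207.00702675853398 238.44862237396578
top (523, 307, 78) 207.96095423681854 238.94212253405985
top (523, 307, 40) 210.4631117460193 240.23657642021035
wrist (524, 307.1, 66.8) 326.8559803826542 272.4789774610481
wrist (523, 307, 92) 326.24903797231985 289.78737822482026
wrist (523, 307, 78) 326.27486588192227 278.74236339336954
wrist (523, 307, 40) 326.32999908018957 255.1652717146498
```

View pics/s3b.png

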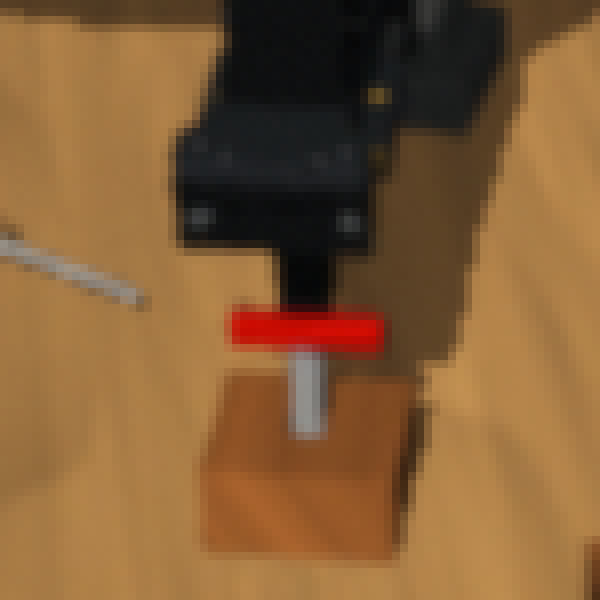

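Both the side view (finger ends at crop row 310, on top of the bar) and the wrist view suggest the fingertips end about 25–30 mm above the reported TCP. I'll test this by opening, going 18 mm lower and closing again.

Call:
jog_arm:
  increments:
    - [0,0,0,0,0,-0.01,0.5]
    - [0,0,0,0,0,-0.01,0.5]
    - [0,0,0,0,0,-0.01,0.5]
    - [0,0,0,0,0,0.0,0.5]
    - [0,0,0,0,0,0.01,0.5]
    - [0,0,0,0,0,0.018,0.2]
    - [0,0,0,0,0,0.018,0]
    - [0,0,0,0,0,0.018,0]
    - [0,0,0,0,0,0.018,0]
    - [0,0,0,0,0,0.018,0]

```text
clock: 7.05
tool_pos: [524.6, 307.3, 49.5]
ee_rot: [0.114, 0.994, 0.0, 0.0]
force: [-0.0, 0.1, 0.3]
gripper_width: 13.4
grip_force: 30.0
```

```bash
python3 -c "
from h import *
show(); save('side','s4',(255,150,330,225),8)
"
```

```text
7.05 [524.6 307.3  49.5] yaw_y 1.343 z [ 0.001  0.    -1.   ] F [-0.   0.1  0.3] w 13.352493739587137 29.99972552061081 j [ 0.4   0.32  1.69 -0.    1.13 -0.94]
```

View pics/s4.png

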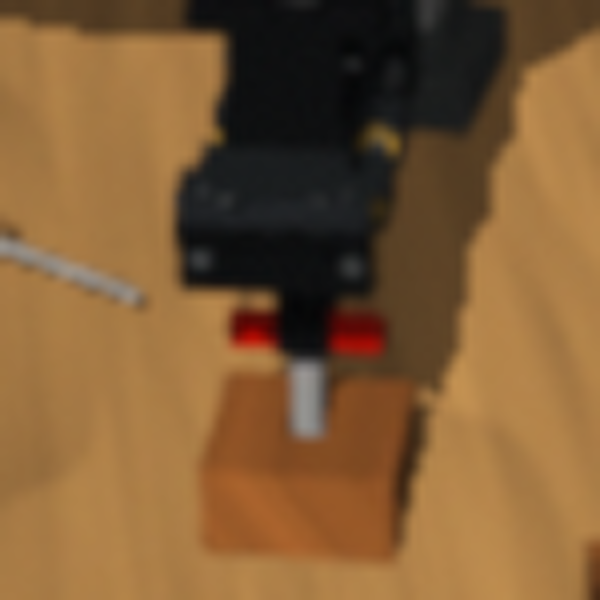

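The key is now held (13.4 mm, 30 N). The real fingertips end about 27 mm above the reported TCP, so the key tip is at about the reported z minus 39.5 mm. I'll lift it.

Call:
jog_arm:
  increments:
    - [0,0,0,0,0,-0.01,0]
    - [0,0,0,0,0,-0.03,0]
    - [0,0,0,0,0,-0.06,0]
    - [0,0,0,0,0,-0.1,0]
    - [0,0,0,0,0,-0.14,0]
    - [0,0,0,0,0,-0.155,0]
    - [0,0,0,0,0,-0.155,0]
    - [0,0,0,0,0,-0.155,0]

```text
clock: 8.1
tool_pos: [523.2, 306.7, 202.0]
ee_rot: [0.114, 0.994, -0.001, -0.001]
force: [-0.8, -0.1, -2.3]
gripper_width: 13.5
grip_force: 30.0
```

```bash
python3 -c "
from h import *
show(); print(delta((664.2,-71.5,175),-0.012))"
```

```text
8.1 [523.2 306.7 202. ] yaw_y 1.343 z [-0.003 -0.001 -1.   ] F [-0.8 -0.1 -2.3] w 13.540920842944136 29.998971819877625 j [ 0.4   0.17  1.56 -0.    1.41 -0.94]
[-0.0032, -0.0008, 1.355, -0.2228, -0.3366, 0.0271]
```

Call:
jog_arm:
  increments:
    - [0,0,0.17,-0.02,-0.03,0,0]
    - [0,0,0.35,-0.06,-0.09,0,0]
    - [0,0,0.52,-0.1,-0.15,0,0]
    - [0,0,0.7,-0.14,-0.21,0,0]
    - [0,0,0.87,-0.17,-0.26,0,0]
    - [0,0,1.05,-0.2,-0.3,0,0]
    - [0,0,1.22,-0.2228,-0.3366,0.01,0]
    - [0,0,1.355,-0.2228,-0.3366,0.027,0]
    - [0,0,1.355,-0.2228,-0.3366,0.027,0]
    - [0,0,1.355,-0.2228,-0.3366,0.027,0]

```text
clock: 9.35
tool_pos: [664.7, -70.3, 176.2]
ee_rot: [0.71, 0.704, -0.0, -0.001]
force: [0.2, 0.1, -0.7]
gripper_width: 13.7
grip_force: 30.0
```

```bash
python3 -c "
from h import *
show(); save('wrist','w5'); save('side','s5')
a=cv2.imread('pics/w5.png')[130:330,227:427]; b=cv2.imread('pics/s5.png')[180:280,310:410]
cv2.imwrite('pics/m5.png',np.hstack([cv2.resize(a,(400,400)),cv2.resize(b,(400,400),)]))
"
```

```text
9.35 [664.7 -70.3 176.2] yaw_y -0.009 z [-0.002  0.001 -1.   ] F [ 0.2  0.1 -0.7] w 13.71927324267424 29.999080896377563 j [-0.22  0.33  1.42  0.    1.39 -0.21]
```

View pics/m5.png

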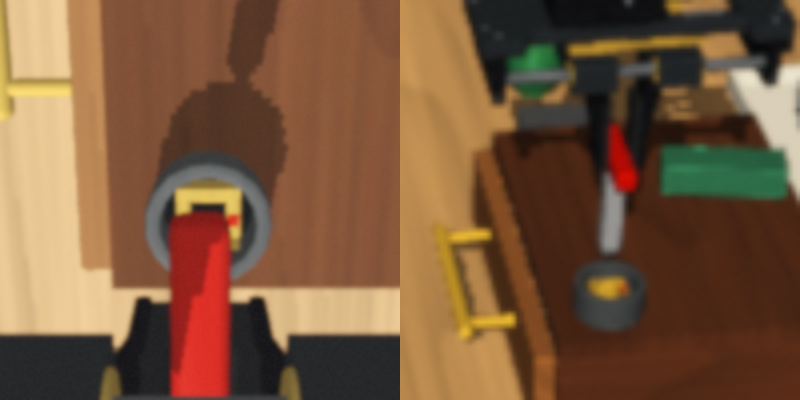

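The wrist crop (2x, offset 227,130) shows the lock collar centred at about (209,213) and the socket across 192–226, slightly right of the key bar at about x=200. I'll measure this.

```bash
python3 -c "
from h import *
c=camera_model('wrist')
f=lambda U,V:(U/2+226.75,V/2+129.75)
print(p2w(c,*f(209,213),114),p2w(c,*f(146,213),114),p2w(c,*f(272,213),114),p2w(c,*f(209,150),114),'head',p2w(c,*f(208.5,186),106),'socketL',p2w(c,*f(192,205),106),p2w(c,*f(226,205),106))
T=np.linalg.inv(np.array(camera_model('side')['cam_to_world']));c=camera_model('side')
s=read_state()['tool_pos']
for p in ((664.2,-70,114),(665,-70,137),(665,-68.8,137),(665,-38,205),(665,-102,205)):
    q=T[:3,:3]@np.array(p)+T[:3,3]; print(p,(c['cx']+c['fx']*q[0]/-q[2]-310)*4+400,(c['cy']-c['fy']*q[1]/-q[2]-180)*4)
"
```

```text
[669.5 -66.8 114. ] [646.3 -66.7 114. ] [692.7 -67.  114. ] [669.6 -43.2 114. ] head [669.5 -58.6 106. ] socketL [663.2 -66.  106. ] [676.1 -66.1 106. ]
(664.2, -70, 114) 604.258177269422 272.6488370895013
(665, -70, 137) 607.6533656481774 244.54932667240655
(665, -68.8, 137) 607.2478684416537 243.47384691025366
(665, -38, 205) 603.3948206952796 130.82382137697869
(665, -102, 205) 626.0409573233032 186.57285231959008
```

```bash
python3 -c "
from h import *
w=np.load('pics/w5.npy').astype(int); s=np.load('pics/s5.npy').astype(int)
c=camera_model('wrist')
B,G,Rr=[w[...,i] for i in range(3)]
red=(Rr>120)&(G<70)&(B<70); 
for r in (236,240,245,250,255,260,270,280): 
  k=np.where(red[r,300:360])[0]; print(r,(k.min()+300,k.max()+300) if len(k) else None,end=' ')
k=np.where(red[:, 327])[0];print('\nred col327 rows',k.min(),k.max())
print('bar end',p2w(c,327,k.min(),218.7),p2w(c,327,k.min(),204.7))
yel=(Rr>130)&(G>110)&(B<120)
for r in range(218,240,3):
  k=np.where(yel[r,305:360])[0]; print(r,(k.min()+305,k.max()+305) if len(k) else None,end=' ')
def grow(n,m): 
  print(n); 
print()
print('wrist row 225 gray', w[225,295:368].mean(1).astype(int).tolist())
print('wrist col 332', w[196:245,332].mean(1).astype(int).tolist())
print('side row shank 238', s[238,452:472].tolist())
print('side shank col', s[228:268,462].tolist())
print('side row collar', s[252,448:476].mean(1).astype(int).tolist(), s[256,448:476].mean(1).astype(int).tolist())
"
```

```text
236 None 240 (np.int64(315), np.int64(344)) 245 (np.int64(313), np.int64(340)) 250 (np.int64(312), np.int64(341)) 255 (np.int64(312), np.int64(342)) 260 (np.int64(312), np.int64(341)) 270 (np.int64(311), np.int64(341)) 280 (np.int64(313), np.int64(340)) 
red col327 rows 237 362
bar end [666.5 -35.8 218.7] [666.5 -40.1 204.7]
218 None 221 (np.int64(339), np.int64(341)) 224 (np.int64(314), np.int64(347)) 227 (np.int64(314), np.int64(347)) 230 (np.int64(314), np.int64(347)) 233 (np.int64(315), np.int64(347)) 236 (np.int64(315), np.int64(347)) 239 None 
wrist row 225 gray [88, 87, 88, 87, 86, 84, 82, 78, 73, 79, 92, 105, 110, 114, 117, 119, 119, 116, 111, 126, 149, 161, 165, 166, 166, 165, 164, 164, 163, 163, 164, 163, 163, 164, 165, 163, 163, 162, 162, 163, 164, 165, 165, 165, 167, 168, 167, 167, 166, 164, 166, 159, 137, 117, 116, 119, 118, 117, 113, 109, 102, 90, 77, 65, 59, 60, 59, 62, 71, 84, 93, 95, 97]
wrist col 332 [54, 57, 56, 56, 59, 59, 56, 56, 60, 59, 57, 59, 60, 60, 62, 71, 87, 101, 108, 115, 118, 121, 113, 98, 94, 99, 98, 107, 135, 162, 172, 174, 174, 176, 163, 121, 60, 35, 
[... 661 characters left out ...]
8], [81, 127, 166], [68, 118, 160], [68, 119, 163], [69, 122, 166], [71, 125, 169], [72, 127, 172], [72, 129, 175], [73, 130, 177], [73, 131, 181], [74, 132, 184], [75, 134, 185], [76, 136, 187], [77, 137, 188], [76, 135, 187], [75, 134, 184], [73, 130, 181], [71, 126, 177], [71, 127, 176], [72, 128, 177], [71, 129, 179], [73, 130, 180], [78, 131, 178], [115, 149, 178], [145, 168, 183], [149, 171, 185]]
side row collar [132, 133, 133, 134, 132, 127, 104, 75, 99, 128, 135, 137, 136, 133, 130, 124, 115, 120, 116, 121, 120, 120, 121, 119, 114, 124, 149, 145] [118, 127, 133, 135, 134, 135, 131, 108, 72, 96, 123, 126, 128, 132, 132, 124, 108, 109, 110, 124, 126, 125, 123, 118, 120, 140, 145, 125]
```

```bash
python3 -c "
from h import *
s=np.load('pics/s5.npy').astype(int).mean(2).astype(int)
print('cols 350..375')
for r in range(226,264): print(r,s[r,350:376].tolist())
"
```

```text
cols 350..375
226 [44, 43, 42, 43, 44, 45, 45, 44, 40, 35, 57, 105, 132, 111, 76, 71, 69, 67, 59, 36, 34, 43, 43, 44, 44, 58]
227 [44, 43, 41, 41, 42, 44, 45, 46, 44, 41, 60, 111, 142, 122, 85, 76, 64, 55, 47, 33, 38, 43, 43, 44, 46, 61]
228 [44, 42, 41, 41, 43, 44, 45, 44, 44, 43, 60, 112, 144, 135, 115, 95, 57, 31, 30, 37, 42, 43, 43, 42, 46, 58]
229 [44, 44, 42, 42, 41, 44, 45, 45, 44, 46, 68, 115, 145, 147, 143, 116, 58, 26, 30, 40, 42, 43, 43, 43, 44, 46]
230 [43, 44, 42, 41, 41, 42, 44, 45, 45, 51, 75, 119, 146, 148, 146, 116, 51, 25, 31, 39, 42, 43, 43, 42, 42, 44]
231 [44, 44, 43, 42, 41, 42, 43, 45, 46, 53, 77, 118, 145, 148, 146, 115, 50, 23, 31, 40, 41, 42, 42, 41, 42, 43]
232 [44, 44, 44, 42, 42, 41, 43, 45, 46, 53, 78, 119, 146, 148, 146, 116, 51, 26, 32, 40, 40, 41, 42, 41, 41, 41]
233 [43, 44, 44, 43, 42, 41, 42, 44, 46, 56, 83, 122, 146, 148, 146, 115, 54, 35, 38, 41, 41, 41, 41, 41, 40, 41]
234 [42, 44, 44, 43, 43, 41, 41, 43, 46, 58, 89, 125, 146, 148, 146, 115, 58, 44, 44, 44, 43, 40, 41, 41, 41, 41]
235 [42, 42, 43, 44, 42, 40, 42, 42, 46, 59, 93, 131, 147, 148, 1
[... 2465 characters left out ...]
8, 65, 62, 58, 53, 45, 40, 41, 45, 46, 46, 45]
258 [41, 40, 40, 42, 46, 53, 58, 61, 64, 66, 68, 68, 68, 67, 67, 65, 62, 57, 52, 45, 41, 43, 45, 45, 46, 46]
259 [41, 41, 40, 41, 45, 52, 58, 61, 64, 66, 68, 70, 68, 66, 65, 64, 62, 57, 51, 45, 43, 46, 46, 45, 45, 45]
260 [41, 40, 39, 40, 43, 48, 53, 59, 64, 66, 67, 69, 69, 67, 64, 62, 60, 59, 52, 43, 44, 45, 45, 45, 45, 45]
261 [41, 41, 41, 40, 39, 41, 46, 51, 57, 61, 63, 68, 68, 68, 66, 60, 54, 52, 49, 42, 44, 45, 46, 45, 45, 45]
262 [42, 40, 40, 39, 40, 40, 41, 43, 47, 50, 54, 57, 58, 60, 57, 52, 45, 43, 43, 43, 44, 45, 46, 45, 45, 44]
263 [41, 40, 40, 39, 40, 39, 40, 41, 41, 41, 41, 42, 43, 44, 44, 41, 41, 42, 43, 43, 43, 45, 45, 46, 45, 44]
```

```bash
python3 -c "
from h import *
show();print(delta((666.5,-69.5,148),-0.012))"
```

```text
9.45 [665.5 -70.1 177.6] yaw_y -0.009 z [ 0.001 -0.    -1.   ] F [ 0.3  0.3 -0.6] w 14.02956995446013 29.999107718467712 j [-0.22  0.33  1.42  0.    1.39 -0.21]
[0.0007, 0.0001, 0.003, 0.0007, 0.001, 0.0296]
```

Call:
jog_arm:
  increments:
    - [0,0,0,0.0005,0.001,0.012,0]
    - [0,0,0,0.0005,0.0012,0.025,0]
    - [0,0,0,0.0005,0.0012,0.029,0]
    - [0,0,0,0.0005,0.0012,0.029,0]
    - [0,0,0,0.0005,0.0012,0.032,0]
    - [0,0,0,0.0005,0.0012,0.034,0]
    - [0,0,0,0.0005,0.0012,0.036,0]
    - [0,0,0,0.0005,0.0012,0.036,0]

```text
clock: 10.45
tool_pos: [666.5, -70.6, 141.0]
ee_rot: [0.711, 0.703, 0.0, 0.0]
force: [-0.4, 0.8, -1.6]
gripper_width: 13.7
grip_force: 30.0
```

Call:
jog_arm:
  increments:
    - [0,0,0,0,0,0.003,0]
    - [0,0,0,0,0,0.005,0]
    - [0,0,0,0,0,0.007,0]
    - [0,0,0,0,0,0.009,0]
    - [0,0,0,0,0,0.01,0]

```text
clock: 11.08
tool_pos: [666.6, -70.6, 131.0]
ee_rot: [0.711, 0.703, 0.0, 0.0]
force: [-0.2, -0.6, -1.4]
gripper_width: 13.8
grip_force: 30.0
```

```bash
python3 -c "
from h import *
show();print(read_state()['wrist_torque'])"
```

```text
11.075 [666.6 -70.6 131. ] yaw_y -0.012 z [ 0. -0. -1.] F [-0.2 -0.6 -1.4] w 13.781289365151192 30.000600814819336 j [-0.22  0.37  1.46  0.    1.31 -0.21]
[-0.12819145 -0.14462327 -0.02922211]
```

Call:
jog_arm:
  increments:
    - [0,0,-0.15,0,0,0.001,0]
    - [0,0,-0.3,0,0,0.001,0]
    - [0,0,-0.45,0,0,0.001,0]
    - [0,0,-0.6,0,0,0.001,0]
    - [0,0,-0.6,0,0,0.001,0]

```text
clock: 11.7
tool_pos: [667.1, -71.0, 130.4]
ee_rot: [0.473, 0.881, 0.0, 0.001]
force: [1.9, -1.1, -1.5]
gripper_width: 13.9
grip_force: 30.0
```

```bash
python3 -c "
from h import *
show();print(read_state()['wrist_torque'])"
```

```text
11.7 [667.1 -71.  130.4] yaw_y 0.586 z [ 0.002 -0.001 -1.   ] F [ 1.9 -1.1 -1.5] w 13.907401639339554 30.00943422317505 j [-0.22  0.37  1.46 -0.    1.31 -0.81]
[-0.3807459  -0.58303528 -0.0702425 ]
```

Call:
jog_arm:
  increments:
    - [0,0,-0.15,0,0,0,0]
    - [0,0,-0.3,0,0,0,0]
    - [0,0,-0.45,0,0,0,0]
    - [0,0,-0.6,0,0,0,0]
    - [0,0,-0.72,0,0,0,0]
    - [0,0,-0.72,0,0,0,0]
    - [0,0,-0.72,0,0,0,0]

```text
clock: 12.58
tool_pos: [666.8, -70.5, 130.1]
ee_rot: [0.133, 0.991, 0.0, 0.0]
force: [3.6, -1.1, -1.5]
gripper_width: 13.6
grip_force: 30.0
```

```bash
python3 -c "
from h import *
show();print(read_state()['wrist_torque'])"
```

```text
12.575 [666.8 -70.5 130.1] yaw_y 1.304 z [ 0.001 -0.    -1.   ] F [ 3.6 -1.1 -1.5] w 13.570557852198439 29.99968707561493 j [-0.22  0.37  1.46  0.    1.31 -1.53]
[-0.11115882 -0.68328084 -0.01816944]
```

Call:
jog_arm:
  increments:
    - [0,0,0,0,0,0,0.4]
    - [0,0,0,0,0,0,0.4]
    - [0,0,0,0,0,0,0.4]
    - [0,0,0,0,0,-0.02,0.4]
    - [0,0,0,0,0,-0.06,0.4]
    - [0,0,0,0,0,-0.11,0.4]
    - [0,0,0,0,0,-0.12,0.4]
    - [0,0,0,0,0,-0.12,0.4]

```text
clock: 13.58
tool_pos: [667.2, -70.7, 252.1]
ee_rot: [0.131, 0.991, -0.0, 0.002]
force: [0.5, 1.1, -1.3]
gripper_width: 34.9
grip_force: 0.0
```

```bash
cat >> h.py <<'E'
def Rt(yaw,tilt=0):
    y=np.array([np.cos(yaw),np.sin(yaw),0]); z=np.array([0,0,-1.])
    return R.from_euler('y',-tilt)*R.from_matrix(np.c_[np.cross(y,z),y,z])
def cd(p0,y0,p1,y1,t0=0,t1=0):
    "row from commanded pose 0 to pose 1"
    a=Rt(y0,t0); return np.r_[(a.inv()*Rt(y1,t1)).as_rotvec(),a.inv().apply(np.subtract(p1,p0))/1000].round(4).tolist()
E
python3 -c "
from h import *
show()
print(Rt(0,.5).as_matrix()[:,2])
p=(666.5,-70.4,250)
print(cd(p,1.308,(547,40,200),0,0,.5))
"
```

```text
13.575 [667.2 -70.7 252.1] yaw_y 1.308 z [ 0.003 -0.001 -1.   ] F [ 0.5  1.1 -1.3] w 34.86914457565129 0.0 j [-0.22  0.3   1.32  0.    1.52 -1.53]
[ 0.47942554  0.         -0.87758256]
[-0.4261, -0.3266, 1.279, 0.1441, 0.0756, 0.05]
```

Call:
jog_arm:
  increments:
    - [-0.05,-0.04,0.16,0.03,0.016,0.0,0.3]
    - [-0.1,-0.08,0.32,0.07,0.036,0.0,0.3]
    - [-0.16,-0.12,0.48,0.1,0.05,0.0,0.3]
    - [-0.4261,-0.3266,1.279,0.1441,0.0756,0.05,0.3]
    - [-0.4261,-0.3266,1.279,0.1441,0.0756,0.05,0.3]
    - [-0.4261,-0.3266,1.279,0.1441,0.0756,0.05,0.3]
    - [-0.4261,-0.3266,1.279,0.1441,0.0756,0.05,0.3]
    - [-0.4261,-0.3266,1.279,0.1441,0.0756,0.05,0.3]
    - [-0.4261,-0.3266,1.279,0.1441,0.0756,0.05,0.3]
    - [-0.4261,-0.3266,1.279,0.1441,0.0756,0.05,0.3]

```text
clock: 14.82
tool_pos: [546.7, 40.0, 199.3]
ee_rot: [0.684, 0.686, 0.174, 0.174]
force: [-0.1, -0.2, 0.4]
gripper_width: 26.2
grip_force: 0.0
```

```bash
python3 -c "
from h import *
show()
p=(547,40,200)
print(cd(p,0,(555,40,95),0,.5,.5))
print(cd(p,0,(595,40,18),0,.5,.5))
"
```

```text
14.825 [546.7  40.  199.3] yaw_y 0.002 z [ 0.478  0.001 -0.878] F [-0.1 -0.2  0.4] w 26.22714882758039 0.0 j [-0.11 -0.41  2.18  0.07  0.88 -0.14]
[0.0, 0.0, 0.0, 0.0, -0.0433, 0.096]
[0.0, 0.0, 0.0, 0.0, -0.0451, 0.1827]
```

Call:
jog_arm:
  increments:
    - [0,0,0,0,-0.0451,0.05,0.3]
    - [0,0,0,0,-0.0451,0.096,0.3]
    - [0,0,0,0,-0.0451,0.125,0.3]
    - [0,0,0,0,-0.0451,0.145,0.3]
    - [0,0,0,0,-0.0451,0.155,0.3]
    - [0,0,0,0,-0.0451,0.165,0.3]
    - [0,0,0,0,-0.0451,0.165,0.3]

```text
clock: 15.7
tool_pos: [586.5, 39.8, 33.3]
ee_rot: [0.685, 0.685, 0.175, 0.175]
force: [1.0, 0.6, -0.3]
gripper_width: 26.2
grip_force: 0.0
```

```bash
python3 -c "
from h import *
show(); save('wrist','w6'); save('side','s6')
a=cv2.imread('pics/w6.png')[100:400,177:477]; b=cv2.imread('pics/s6.png')[180:280,280:380]
cv2.imwrite('pics/m6.png',np.hstack([cv2.resize(a,(400,400)),cv2.resize(b,(400,400),interpolation=cv2.INTER_CUBIC)]))
"
```

```text
15.7 [586.5  39.8  33.3] yaw_y 0.0 z [ 0.479  0.    -0.878] F [ 1.   0.6 -0.3] w 26.24598400381375 0.0 j [-0.1  -0.03  2.22  0.1   0.46 -0.18]
```

View pics/m6.png

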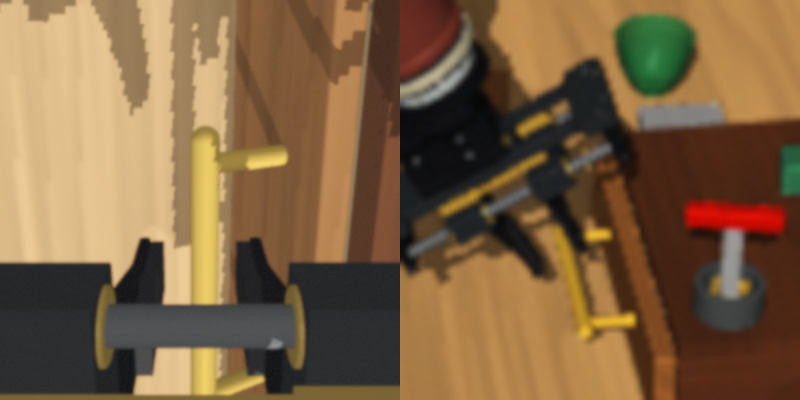

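The bar sits midway between the fingers (wrist crop x=205), and the key stands upright in the lock. I'll go 14 mm further and grip.

Call:
jog_arm:
  increments:
    - [0,0,0,0,0,0.006,0.3]
    - [0,0,0,0,0,0.012,0.3]
    - [0,0,0,0,0,0.014,0.3]
    - [0,0,0,0,0,0.014,0]
    - [0,0,0,0,0,0.014,0]
    - [0,0,0,0,0,0.014,0]
    - [0,0,0,0,0,0.014,0]

```text
clock: 16.68
tool_pos: [593.7, 39.9, 21.8]
ee_rot: [0.685, 0.685, 0.175, 0.175]
force: [0.7, 0.4, 0.8]
gripper_width: 10.0
grip_force: 30.0
```

```bash
python3 -c "
from h import *
z=lambda t: np.array([np.sin(t),0,-np.cos(t)])
p=(593.2,40,21.3); b=np.array(p)-35*z(.5)
for d,t in ((15,.5),(35,.45),(55,.4),(75,.35),(95,.25),(118,.2)): 
  q=b-[d,0,0]+35*z(t); print(q.round(1),cd(p,0,q,0,.5,t))
"
```

```text
[578.2  40.   21.3] [0.0, 0.0, 0.0, 0.0, -0.0132, -0.0072]
[556.6  40.   20.5] [0.05, 0.0, 0.0, 0.0, -0.0325, -0.0168]
[535.   40.   19.8] [0.1, 0.0, 0.0, 0.0, -0.0518, -0.0265]
[513.4  40.   19.1] [0.15, 0.0, 0.0, 0.0, -0.071, -0.0363]
[490.1  40.   18.1] [0.25, 0.0, 0.0, 0.0, -0.092, -0.0466]
[465.4  40.   17.7] [0.3, 0.0, 0.0, 0.0, -0.1139, -0.0581]
```

Call:
jog_arm:
  increments:
    - [0,0,0,0,-0.0132,-0.0072,0]
    - [0.05,0,0,0,-0.0325,-0.0168,0]
    - [0.1,0,0,0,-0.0518,-0.0265,0]
    - [0.15,0,0,0,-0.071,-0.0363,0]
    - [0.25,0,0,0,-0.092,-0.0466,0]
    - [0.3,0,0,0,-0.1139,-0.0581,0]
    - [0.3,0,0,0,-0.1139,-0.0581,0]
    - [0.3,0,0,0,-0.1139,-0.0581,0]

```text
clock: 17.68
tool_pos: [465.8, 40.6, 18.6]
ee_rot: [0.704, 0.703, 0.072, 0.071]
force: [-0.9, 4.3, 6.2]
gripper_width: 9.4
grip_force: 30.0
```

```bash
python3 -c "
from h import *
show()
p=(465.4,40,17.7)
print(cd(p,0,np.array(p)-110*np.array([np.sin(.2),0,-np.cos(.2)]),0,.2,.2))
q=np.array(p)-150*np.array([np.sin(.2),0,-np.cos(.2)])
print(q,cd(p,0,q,0,.2,.2),cd(q,0,(557.3,-260.4,150),1.57,.2,0))
"
```

```text
17.675 [465.8  40.6  18.6] yaw_y -0.0 z [ 0.201  0.001 -0.98 ] F [-0.9  4.3  6.2] w 9.438351010028416 30.000299513339996 j [-0.1  -0.13  2.26  0.03  0.81 -0.12]
[0.0, 0.0, 0.0, 0.0, -0.0, -0.11]
[435.59960038  40.         164.70998668] [0.0, 0.0, 0.0, 0.0, 0.0, -0.15] [0.1571, 0.157, -1.5643, -0.3004, 0.1164, 0.0386]
```

Call:
jog_arm:
  increments:
    - [0,0,0,0,0,0,0.35]
    - [0,0,0,0,0,0,0.35]
    - [0,0,0,0,0,0,0.35]
    - [0,0,0,0,0,-0.03,0.35]
    - [0,0,0,0,0,-0.08,0.35]
    - [0,0,0,0,0,-0.13,0.35]
    - [0,0,0,0,0,-0.15,0.35]
    - [0,0,0,0,0,-0.15,0.35]

```text
clock: 18.68
tool_pos: [436.8, 39.7, 166.5]
ee_rot: [0.703, 0.703, 0.072, 0.072]
force: [0.4, -0.1, 0.1]
gripper_width: 30.9
grip_force: 0.0
```

```bash
python3 -c "
from h import *
show()
print(cd((435.6,40,164.7),0,(530,-300,220),1.57,.2,0))
"
```

```text
18.675 [436.8  39.7 166.5] yaw_y -0.0 z [ 0.203 -0.001 -0.979] F [ 0.4 -0.1  0.1] w 30.885718255401095 0.0 j [-0.11 -0.44  2.19  0.02  1.19 -0.11]
[0.1571, 0.157, -1.5643, -0.34, 0.1035, -0.0354]
```

Call:
jog_arm:
  increments:
    - [0.1571,0.157,-1.5643,-0.34,0.1035,-0.0354,0.6]
    - [0.1571,0.157,-1.5643,-0.34,0.1035,-0.0354,0.6]
    - [0.1571,0.157,-1.5643,-0.34,0.1035,-0.0354,0.6]
    - [0.1571,0.157,-1.5643,-0.34,0.1035,-0.0354,0.6]
    - [0.1571,0.157,-1.5643,-0.34,0.1035,-0.0354,0.6]
    - [0.1571,0.157,-1.5643,-0.34,0.1035,-0.0354,0.6]
    - [0.1571,0.157,-1.5643,-0.34,0.1035,-0.0354,0.6]
    - [0.1571,0.157,-1.5643,-0.34,0.1035,-0.0354,0.6]
    - [0.1571,0.157,-1.5643,-0.34,0.1035,-0.0354,0.6]
    - [0.1571,0.157,-1.5643,-0.34,0.1035,-0.0354,0.6]

```text
clock: 19.92
tool_pos: [529.5, -299.4, 217.1]
ee_rot: [0.001, 1.0, 0.001, -0.002]
force: [-0.0, -0.4, 0.2]
gripper_width: 52.2
grip_force: 0.0
```

```bash
python3 -c "
from h import *
show(); save('wrist','w7',(100,60,540,390),1.8)
"
```

```text
19.925 [ 529.5 -299.4  217.1] yaw_y 1.569 z [-0.003  0.002 -1.   ] F [-0.  -0.4  0.2] w 52.23635716281169 0.0 j [-0.64  0.17  1.54  0.    1.44 -2.21]
```

View pics/w7.png

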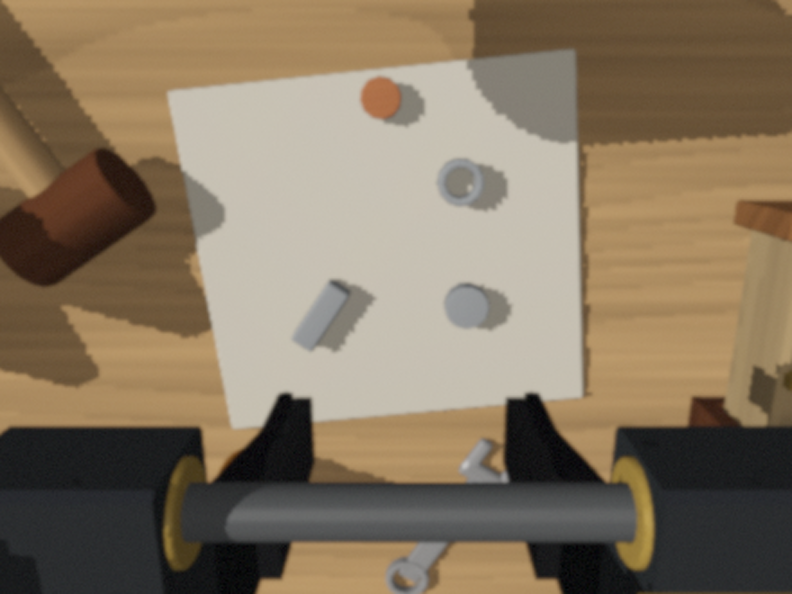

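The view shows the ring at crop (460,182), the disc at (466,305), and a bar centred at (321,316) with its axis from (340,286) to (303,346). The drawer is open at the right.

```bash
python3 -c "
from h import *
c=camera_model('wrist')
f=lambda U,V:((U+.5)/1.8-.5+100,(V+.5)/1.8-.5+60)
ring=p2w(c,*f(460,181),20);disc=p2w(c,*f(466,304),20);a=p2w(c,*f(340,286.5),20);b=p2w(c,*f(303,346),20);m=(a+b)/2;d=a-b
print(ring,disc,m,np.arctan2(d[1],d[0]),np.linalg.norm(d))
p=(530,-300,220)
print('disc',cd(p,1.57,(557,-260,-14),1.57))
"
```

```text
[ 482.  -269.3   20. ] [ 556.8 -264.1   20. ] [ 564.7  -354.15   20.  ] 2.572352981089205 45.82630249103675
disc [0.0, 0.0, 0.0, -0.027, 0.04, 0.234]
```

Call:
jog_arm:
  increments:
    - [0,0,0,-0.027,0.0375,0.06,0.6]
    - [0,0,0,-0.027,0.0375,0.12,0.6]
    - [0,0,0,-0.027,0.0375,0.17,0.6]
    - [0,0,0,-0.027,0.0375,0.21,0.6]
    - [0,0,0,-0.027,0.0375,0.228,0.6]
    - [0,0,0,-0.027,0.0375,0.234,0.6]
    - [0,0,0,-0.027,0.0375,0.235,0.2]
    - [0,0,0,-0.027,0.0375,0.235,0]
    - [0,0,0,-0.027,0.0375,0.235,0]
    - [0,0,0,-0.027,0.0375,0.235,0]

```text
clock: 21.22
tool_pos: [558.0, -263.1, -13.7]
ee_rot: [0.0, 1.0, -0.001, 0.001]
force: [-1.2, 0.8, 4.1]
gripper_width: 25.0
grip_force: 30.0
```

```bash
python3 -c "
from h import *
show()
p=(557,-262.5,-15)
print(cd(p,1.57,(557,-262.5,90),1.57),cd(p,1.57,(560,90,90),1.57),cd(p,1.57,(560,90,18),1.57))
"
```

```text
21.225 [ 558.  -263.1  -13.7] yaw_y 1.57 z [ 0.002 -0.001 -1.   ] F [-1.2  0.8  4.1] w 24.991501400313634 30.003280341625214 j [-0.57  0.42  1.69  0.    1.03 -2.14]
[0.0, 0.0, 0.0, 0.0, 0.0, -0.105] [0.0, 0.0, 0.0, -0.0027, 0.3525, -0.105] [0.0, 0.0, 0.0, -0.0027, 0.3525, -0.033]
```

Call:
jog_arm:
  increments:
    - [0,0,0,0,0,-0.02,0]
    - [0,0,0,0,0,-0.06,0]
    - [0,0,0,0,0.03,-0.105,0]
    - [0,0,0,-0.003,0.09,-0.105,0]
    - [0,0,0,-0.003,0.15,-0.105,0]
    - [0,0,0,-0.003,0.21,-0.105,0]
    - [0,0,0,-0.003,0.27,-0.105,0]
    - [0,0,0,-0.003,0.32,-0.105,0]
    - [0,0,0,-0.003,0.3425,-0.1,0]
    - [0,0,0,-0.003,0.3425,-0.08,0]

```text
clock: 22.48
tool_pos: [561.8, 81.6, 66.9]
ee_rot: [-0.001, 1.0, 0.0, 0.002]
force: [0.6, -0.7, -1.5]
gripper_width: 25.3
grip_force: 30.0
```

Call:
jog_arm:
  increments:
    - [0,0,0,0,0,0.03,0]
    - [0,0,0,0,0,0.053,0]
    - [0,0,0,0,0,0.053,0]
    - [0,0,0,0,0,0.053,0.42]
    - [0,0,0,0,0,0.053,0.42]
    - [0,0,0,0,0,0.053,0.42]
    - [0,0,0,0,0,0.02,0.42]
    - [0,0,0,0,0,-0.025,0.42]
    - [0,0,0,0,0,-0.025,0.42]

```text
clock: 23.6
tool_pos: [564.3, 80.0, 95.2]
ee_rot: [0.0, 1.0, 0.0, 0.005]
force: [0.3, 0.1, -0.8]
gripper_width: 36.4
grip_force: 0.0
```

```bash
python3 -c "
from h import *
show()
w=snapshot('top')[:,:,::-1]; np.save('pics/t8.npy',w)
p=(560,80,90)
print('ring',cd(p,1.57,(482,-268,-15),1.57))
"
```

```text
23.6 [564.3  80.   95.2] yaw_y 1.57 z [ 0.009  0.    -1.   ] F [ 0.3  0.1 -0.8] w 36.404474890491954 0.0 j [ 0.    0.17  1.77  0.    1.19 -1.57]
ring [0.0, 0.0, 0.0, 0.0777, -0.3481, 0.105]
```

Call:
jog_arm:
  increments:
    - [0,0,0,0.01,-0.06,0,0.42]
    - [0,0,0,0.03,-0.12,0,0.5]
    - [0,0,0,0.05,-0.18,0,0.6]
    - [0,0,0,0.07,-0.24,0,0.6]
    - [0,0,0,0.0777,-0.3,0,0.6]
    - [0,0,0,0.0777,-0.3481,0.01,0.6]
    - [0,0,0,0.0777,-0.3481,0.05,0.6]
    - [0,0,0,0.0777,-0.3481,0.09,0.6]
    - [0,0,0,0.0777,-0.3481,0.103,0.6]
    - [0,0,0,0.0777,-0.3481,0.105,0.6]

```text
clock: 24.9
tool_pos: [481.5, -267.3, -16.1]
ee_rot: [0.0, 1.0, 0.001, -0.001]
force: [0.2, -0.5, -0.3]
gripper_width: 52.4
grip_force: 0.0
```

Call:
jog_arm:
  increments:
    - [0,0,0,0,0,0,0.2]
    - [0,0,0,0,0,0,0]
    - [0,0,0,0,0,0,0]
    - [0,0,0,0,0,0,0]
    - [0,0,0,0,0,0,0]

```text
clock: 25.52
tool_pos: [483.1, -268.5, -14.1]
ee_rot: [0.0, 1.0, -0.0, 0.001]
force: [-0.5, 1.1, 6.4]
gripper_width: 25.3
grip_force: 30.0
```

```bash
python3 -c "
from h import *
show()
p=(482.3,-268.1,-15)
print(cd(p,1.57,(560,20,90),1.57))
"
```

```text
25.525 [ 483.1 -268.5  -14.1] yaw_y 1.57 z [ 0.001 -0.001 -1.   ] F [-0.5  1.1  6.4] w 25.320221977905074 30.001313297543675 j [-0.65  0.29  1.86  0.    0.99 -2.22]
[0.0, 0.0, 0.0, -0.0775, 0.2882, -0.105]
```

Call:
jog_arm:
  increments:
    - [0,0,0,0,0,-0.02,0]
    - [0,0,0,0,0,-0.06,0]
    - [0,0,0,-0.02,0.03,-0.105,0]
    - [0,0,0,-0.04,0.09,-0.105,0]
    - [0,0,0,-0.06,0.15,-0.105,0]
    - [0,0,0,-0.0775,0.21,-0.105,0]
    - [0,0,0,-0.0775,0.26,-0.105,0]
    - [0,0,0,-0.0775,0.2882,-0.1,0]
    - [0,0,0,-0.0775,0.2882,-0.08,0]
    - [0,0,0,-0.0775,0.2882,-0.08,0]

```text
clock: 26.78
tool_pos: [558.1, 20.6, 63.0]
ee_rot: [-0.0, 1.0, 0.0, -0.002]
force: [-0.1, 0.4, -0.8]
gripper_width: 25.0
grip_force: 30.0
```

Call:
jog_arm:
  increments:
    - [0,0,0,0,0,0.03,0]
    - [0,0,0,0,0,0.053,0]
    - [0,0,0,0,0,0.053,0]
    - [0,0,0,0,0,0.053,0.42]
    - [0,0,0,0,0,0.053,0.42]
    - [0,0,0,0,0,0.053,0.42]
    - [0,0,0,0,0,0.02,0.42]
    - [0,0,0,0,0,-0.025,0.42]
    - [0,0,0,0,0,-0.025,0.42]

```text
clock: 27.9
tool_pos: [563.9, 19.7, 95.1]
ee_rot: [0.0, 1.0, -0.0, 0.005]
force: [0.8, -0.7, 0.5]
gripper_width: 36.6
grip_force: 0.0
```

```bash
python3 -c "
from h import *
show()
p=(560,20,90)
print(cd(p,1.57,(563,-345,90),1.0)); print(cd(p,1.57,(564,-353.5,-15),1.0))
"
```

```text
27.9 [563.9  19.7  95.1] yaw_y 1.57 z [ 0.009 -0.001 -1.   ] F [ 0.8 -0.7  0.5] w 36.5833649899835 0.0 j [-0.1   0.16  1.79  0.    1.19 -1.68]
[0.0, 0.0, 0.57, -0.0033, -0.365, 0.0]
[0.0, 0.0, 0.57, -0.0043, -0.3735, 0.105]
```

Call:
jog_arm:
  increments:
    - [0,0,0.1,-0.004,-0.06,0,0.42]
    - [0,0,0.2,-0.004,-0.12,0,0.5]
    - [0,0,0.3,-0.004,-0.18,0,0.5]
    - [0,0,0.4,-0.004,-0.24,0,0.5]
    - [0,0,0.5,-0.004,-0.3,0,0.5]
    - [0,0,0.57,-0.0043,-0.36,0,0.5]
    - [0,0,0.57,-0.0043,-0.3735,0.05,0.5]
    - [0,0,0.57,-0.0043,-0.3735,0.09,0.5]
    - [0,0,0.57,-0.0043,-0.3735,0.103,0.5]
    - [0,0,0.57,-0.0043,-0.3735,0.105,0.5]

```text
clock: 29.15
tool_pos: [563.7, -352.8, -15.8]
ee_rot: [0.281, 0.96, 0.0, -0.001]
force: [0.1, 0.9, -0.7]
gripper_width: 43.6
grip_force: 0.0
```

Call:
jog_arm:
  increments:
    - [0,0,0,0,0,0,0.2]
    - [0,0,0,0,0,0,0]
    - [0,0,0,0,0,0,0]
    - [0,0,0,0,0,0,0]
    - [0,0,0,0,0,0,0]
    - [0,0,0,0,0,0,0]

```text
clock: 29.9
tool_pos: [564.7, -353.9, -14.0]
ee_rot: [0.282, 0.96, -0.0, 0.001]
force: [-0.5, 0.7, 5.2]
gripper_width: 14.8
grip_force: 30.0
```

```bash
python3 -c "
from h import *
show()
p=(564,-353.5,-15)
print(cd(p,1.0,(564,-353.5,90),1.0)); print(cd(p,1.0,(556,-40,90),1.57)); print(cd(p,1.0,(560,-200,90),1.3))
"
```

```text
29.9 [ 564.7 -353.9  -14. ] yaw_y 1.0 z [ 0.001 -0.001 -1.   ] F [-0.5  0.7  5.2] w 14.768399511681615 29.951496720314026 j [-0.68  0.52  1.55  0.    1.07 -1.68]
[0.0, 0.0, 0.0, 0.0, 0.0, -0.105]
[0.0, 0.0, -0.57, 0.1761, 0.2595, -0.105]
[0.0, 0.0, -0.3, 0.0863, 0.127, -0.105]
```

Call:
jog_arm:
  increments:
    - [0,0,0,0,0,-0.02,0]
    - [0,0,0,0,0,-0.06,0]
    - [0,0,0,0.02,0.03,-0.105,0]
    - [0,0,-0.1,0.05,0.074,-0.105,0]
    - [0,0,-0.25,0.085,0.125,-0.105,0]
    - [0,0,-0.4,0.12,0.177,-0.105,0]
    - [0,0,-0.57,0.15,0.221,-0.105,0]
    - [0,0,-0.57,0.1761,0.2595,-0.105,0]
    - [0,0,-0.57,0.1761,0.2595,-0.08,0]
    - [0,0,-0.57,0.1761,0.2595,-0.08,0]

```text
clock: 31.15
tool_pos: [554.3, -39.1, 63.9]
ee_rot: [-0.0, 1.0, 0.0, -0.002]
force: [0.2, -0.1, -1.8]
gripper_width: 14.8
grip_force: 30.0
```

Call:
jog_arm:
  increments:
    - [0,0,0,0,0,0.03,0]
    - [0,0,0,0,0,0.053,0]
    - [0,0,0,0,0,0.053,0]
    - [0,0,0,0,0,0.053,0.35]
    - [0,0,0,0,0,0.053,0.35]
    - [0,0,0,0,0,0.053,0.35]
    - [0,0,0,0,0,0.02,0.35]
    - [0,0,0,0,0,-0.035,0.35]
    - [0,0,0,0,0,-0.035,0.35]

```text
clock: 32.28
tool_pos: [560.6, -40.9, 106.1]
ee_rot: [0.0, 1.0, -0.001, 0.005]
force: [-0.5, 0.6, -0.9]
gripper_width: 30.3
grip_force: 0.0
```

```bash
python3 -c "
from h import *
show()
p=(556,-40,100)
print(cd(p,1.57,(500,25,170),1.57))
"
```

```text
32.275 [560.6 -40.9 106.1] yaw_y 1.57 z [ 0.011 -0.002 -1.   ] F [-0.5  0.6 -0.9] w 30.328420419685976 0.0 j [-0.21  0.14  1.79  0.    1.21 -1.78]
[0.0, 0.0, 0.0, 0.0561, 0.065, -0.07]
```

Call:
jog_arm:
  increments:
    - [0,0,0,0.02,0.02,-0.05,0.2]
    - [0,0,0,0.07,0.065,-0.1,0]
    - [0,0,0,0.12,0.065,-0.13,0]
    - [0,0,0,0.146,0.065,-0.13,0]
    - [0,0,0,0.146,0.065,-0.13,0]
    - [0,0,0,0.146,0.065,-0.13,0]

```text
clock: 33.02
tool_pos: [410.5, 25.0, 229.7]
ee_rot: [0.0, 1.0, -0.0, 0.0]
force: [0.5, -0.2, 0.3]
gripper_width: 0.2
grip_force: 0.0
```

```bash
python3 -c "
from h import *
show(); save('side','s9'); save('top','t9')
a=cv2.imread('pics/s9.png')[180:380,220:420]; b=cv2.imread('pics/t9.png')[150:290,240:450]
cv2.imwrite('pics/m9.png',np.hstack([cv2.resize(a,(400,400),interpolation=cv2.INTER_CUBIC),cv2.resize(b,(400,400),interpolation=cv2.INTER_CUBIC)]))
"
```

```text
33.025 [410.5  25.  229.7] yaw_y 1.57 z [ 0.001 -0.    -1.   ] F [ 0.5 -0.2  0.3] w 0.2016927304032123 0.0 j [-0.13 -0.34  1.99  0.    1.49 -1.7 ]
```

View pics/m9.png

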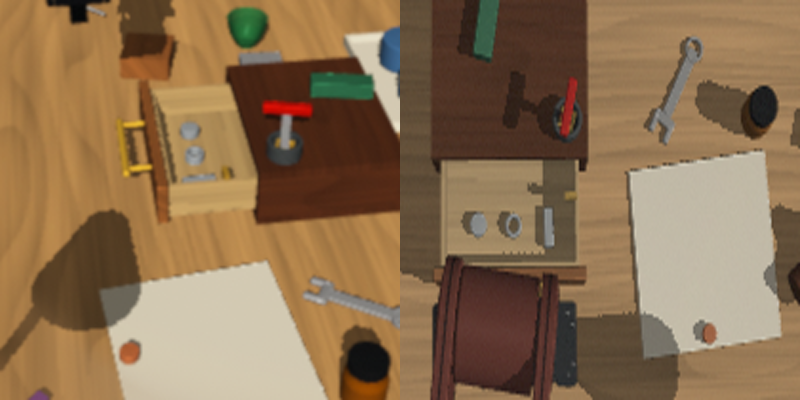

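The disc, ring and bar are all in the drawer, the tile holds only the copper slug, and the key stands in the lock. Next I'll push the drawer shut.

Call:
jog_arm:
  increments:
    - [0,0,0,-0.01,0,0.06,0]
    - [0,0,0,-0.01,0,0.12,0]
    - [0,0,0,-0.01,0,0.18,0]
    - [0,0,0,-0.01,0,0.212,0]
    - [0,0,0,-0.02,0,0.212,0]
    - [0,0,0,-0.035,0,0.212,0]
    - [0,0,0,-0.055,0,0.212,0]
    - [0,0,0,-0.075,0,0.212,0]
    - [0,0,0,-0.095,0,0.212,0]
    - [0,0,0,-0.11,0,0.212,0]

```text
clock: 34.38
tool_pos: [522.9, 24.7, 19.5]
ee_rot: [0.0, 1.0, -0.0, 0.001]
force: [-2.6, -0.3, 0.9]
gripper_width: 0.5
grip_force: 0.7
```

Call:
jog_arm:
  increments:
    - [0,0,0,-0.015,0,0,0]
    - [0,0,0,-0.027,0,0,0]
    - [0,0,0,-0.034,0,0,0]
    - [0,0,0,-0.038,0,0,0]
    - [0,0,0,-0.041,0,0,0]
    - [0,0,0,-0.041,0,0,0]

```text
clock: 35.12
tool_pos: [561.3, 25.0, 18.0]
ee_rot: [0.0, 1.0, 0.0, 0.0]
force: [0.2, -0.4, -0.7]
gripper_width: 0.8
grip_force: 0.0
```

Call:
jog_arm:
  increments:
    - [0,0,0,-0.002,0,0,0]
    - [0,0,0,-0.004,0,0,0]
    - [0,0,0,-0.004,0,0,0]

```text
clock: 35.5
tool_pos: [561.9, 25.1, 17.6]
ee_rot: [0.0, 1.0, 0.0, -0.003]
force: [-12.3, -0.3, 9.1]
gripper_width: 0.5
grip_force: 5.8
```

```bash
python3 -c "
from h import *
show()"
```

```text
35.5 [561.9  25.1  17.6] yaw_y 1.57 z [-0.007  0.    -1.   ] F [-12.3  -0.3   9.1] w 0.529261216171091 5.763266980648041 j [-0.1   0.27  1.82 -0.    1.06 -1.67]
```

```bash
python3 -c "
from h import *
p=(565,25,18)
print(cd(p,1.57,(530,25,18),1.57)); print(cd(p,1.57,(530,25,240),1.57)); print(cd(p,1.57,(666.5,-70.4,240),1.308))
"
```

```text
[0.0, 0.0, 0.0, 0.035, -0.0, 0.0]
[0.0, 0.0, 0.0, 0.035, -0.0, -0.222]
[0.0, 0.0, 0.262, -0.1016, -0.0953, -0.222]
```

Call:
jog_arm:
  increments:
    - [0,0,0,0.015,0,0,0]
    - [0,0,0,0.035,0,0,0]
    - [0,0,0,0.035,0,-0.06,0.2]
    - [0,0,0,0.035,0,-0.12,0.4]
    - [0,0,0,0.035,0,-0.18,0.5]
    - [0,0,0,0.035,0,-0.222,0.5]
    - [0,0,0,0.035,0,-0.222,0.5]

```text
clock: 36.38
tool_pos: [532.9, 24.8, 245.0]
ee_rot: [0.0, 1.0, -0.0, 0.005]
force: [-0.0, 0.4, -0.2]
gripper_width: 40.1
grip_force: 0.0
```

Call:
jog_arm:
  increments:
    - [0,0,0.1,-0.045,-0.03,0,0.5]
    - [0,0,0.2,-0.09,-0.06,0,0.5]
    - [0,0,0.262,-0.1366,-0.0953,0,0.5]
    - [0,0,0.262,-0.1366,-0.0953,0,0.5]
    - [0,0,0.262,-0.1366,-0.0953,0,0.5]
    - [0,0,0.262,-0.1366,-0.0953,0,0.5]

```text
clock: 37.12
tool_pos: [665.9, -69.4, 240.3]
ee_rot: [0.13, 0.991, 0.0, 0.0]
force: [0.3, 0.6, 0.3]
gripper_width: 43.2
grip_force: 0.0
```

```bash
python3 -c "
from h import *
show()
w=snapshot('wrist').astype(int); c=camera_model('wrist')
m=((w[...,0]>110)&(w[...,1]<70)&(w[...,2]<70)).astype(np.uint8)
n,l,st,ce=cv2.connectedComponentsWithStats(m)
for i in range(1,n):
  if st[i,4]>150:
    pts=np.argwhere(l==i)[:,::-1].astype(np.float32); (u,v),sz,a=cv2.minAreaRect(pts); P=cv2.boxPoints(((u,v),sz,a))
    W=np.array([p2w(c,*q,172) for q in P]); print(st[i],(u,v),sz,a,W.mean(0),[np.round(W[(k+1)%4]-W[k],1) for k in (0,1)],[np.arctan2(*(W[(k+1)%4]-W[k])[[1,0]]) for k in (0,1)])
"
```

```text
37.125 [665.9 -69.4 240.3] yaw_y 1.309 z [ 0.  0. -1.] F [0.3 0.6 0.3] w 43.2366258520613 0.0 j [-0.22  0.3   1.34  0.    1.5  -1.53]
[436 177 112  29 378] (491.2956848144531, 191.06924438476562) (6.217811584472656, 113.99320220947266) 77.6192398071289 [661.95  54.2  172.  ] [array([ 3., 80.,  0.]), array([4.7, 0.6, 0. ])] [np.float64(1.533313890103235), np.float64(0.12697278961407957)]
[468 185  89  30 531] (512.8926391601562, 203.6658477783203) (19.695737838745117, 91.28485107421875) 77.90524291992188 [675.375  68.45  172.   ] [array([ 2.6, 64.2,  0. ]), array([15.1,  1.8,  0. ])] [np.float64(1.5303200034847673), np.float64(0.11864543179370064)]
[ 303  199   39   82 1595] (320.13861083984375, 239.88613891601562) (81.9910659790039, 37.512901306152344) 84.2894058227539 [666.875 -75.1   172.   ] [array([ 4.3, 27. ,  0. ]), array([ 63.9, -10. ,   0. ])] [np.float64(1.4128633990682424), np.float64(-0.15523542819017389)]
[359 226  45  19 176] (380.6500244140625, 235.9499969482422) (9.803059577941895, 46.169254302978516) 71.56504821777344 [674.525 -30.225 172.   ] [array([-2.7, 34.1,  0. ]), array([7.7, 0.8, 0. ])] [np.float64(1.6498103667737698), np.float64(0.10352467451054384)]
[340 242  63  17 192] (371.345458984375, 250.99717712402344) (6.445972919464111, 63.335426330566406) 77.00537872314453 [684.35  -39.675 172.   ] [array([ 0.9, 47.9,  0. ]), array([5.2, 0. , 0. ])] [np.float64(1.5520093933325194), np.float64(0.0)]
[338 279  32  17 187] (353.449951171875, 287.3500061035156) (11.067971229553223, 32.88768768310547) 71.56504821777344 [710.175 -59.9   172.   ] [array([-2.3, 25.7,  0. ]), array([9.4, 0.6, 0. ])] [np.float64(1.6600527061452746), np.float64(0.06374331253268585)]
```

Call:
jog_arm:
  increments:
    - [0,0,0.05,0,0,0.04,0.5]
    - [0,0,0.05,0,0,0.08,0.5]
    - [0,0,0.05,0,0,0.1,0.5]
    - [0,0,0.05,0,0,0.11,0.4]
    - [0,0,0.05,0,0,0.11,0]
    - [0,0,0.05,0,0,0.11,0]
    - [0,0,0.05,0,0,0.11,0]
    - [0,0,0.05,0,0,0.11,0]
    - [0,0,0.05,0,0,0.11,0]
    - [0,0,0.05,0,0,0.11,0]

```text
clock: 38.42
tool_pos: [667.7, -70.7, 131.6]
ee_rot: [0.156, 0.988, -0.0, 0.001]
force: [0.1, -0.2, 5.7]
gripper_width: 13.8
grip_force: 30.0
```

```bash
python3 -c "
from h import *
show();print(read_state()['wrist_torque'])"
```

```text
38.425 [667.7 -70.7 131.6] yaw_y 1.258 z [ 0.003 -0.001 -1.   ] F [ 0.1 -0.2  5.7] w 13.812783051093774 29.960656464099884 j [-0.22  0.37  1.46  0.    1.31 -1.48]
[-0.06165747  0.00799366  0.00846345]
```

Call:
jog_arm:
  increments:
    - [0,0,0.15,0,0,0,0]
    - [0,0,0.3,0,0,0,0]
    - [0,0,0.45,0,0,0,0]
    - [0,0,0.6,0,0,0,0]
    - [0,0,0.75,0,0,0,0]
    - [0,0,0.9,0,0,0,0]
    - [0,0,1.05,0,0,0,0]
    - [0,0,1.2,0,0,0,0]
    - [0,0,1.35,0,0,0,0]
    - [0,0,1.38,0,0,0,0]

```text
clock: 39.67
tool_pos: [667.7, -70.9, 131.6]
ee_rot: [0.75, 0.662, 0.001, 0.001]
force: [-0.7, -0.8, 6.0]
gripper_width: 13.8
grip_force: 30.0
```

```bash
python3 -c "
from h import *
show();print(read_state()['wrist_torque'])"
```

```text
39.675 [667.7 -70.9 131.6] yaw_y -0.124 z [ 0.003 -0.001 -1.   ] F [-0.7 -0.8  6. ] w 13.756478016344666 29.95711326599121 j [-0.22  0.37  1.46 -0.    1.31 -0.1 ]
[-0.22797935  0.04589921 -0.01017787]
```

Call:
jog_arm:
  increments:
    - [0,0,0,0,0,0,0]
    - [0,0,-0.06,0,0,0,0]
    - [0,0,-0.11,0,0,0,0]
    - [0,0,-0.11,0,0,-0.005,0]
    - [0,0,-0.11,0,0,-0.012,0]
    - [0,0,-0.11,0,0,-0.022,0]
    - [0,0,-0.11,0,0,-0.037,0]
    - [0,0,-0.11,0,0,-0.055,0]
    - [0,0,-0.11,0,0,-0.055,0]

```text
clock: 40.8
tool_pos: [668.3, -70.8, 188.3]
ee_rot: [0.711, 0.703, 0.001, 0.002]
force: [0.0, 0.2, -1.4]
gripper_width: 13.6
grip_force: 30.0
```

```bash
python3 -c "
from h import *
show();save('wrist','w10')
a=cv2.imread('pics/w10.png')[130:330,227:427]; b=np.load('pics/w5.npy')[130:330,227:427].astype(np.uint8)
save('side','s10'); d=cv2.imread('pics/s10.png')[180:280,310:410]
cv2.imwrite('pics/m10.png',np.hstack([cv2.resize(x,(260,260),interpolation=cv2.INTER_CUBIC) for x in (a,b,d)]))
"
```

```text
40.8 [668.3 -70.8 188.3] yaw_y -0.012 z [ 0.005 -0.001 -1.   ] F [ 0.   0.2 -1.4] w 13.625813357481679 29.95433270931244 j [-0.22  0.33  1.4  -0.    1.41 -0.21]
```

View pics/m10.png

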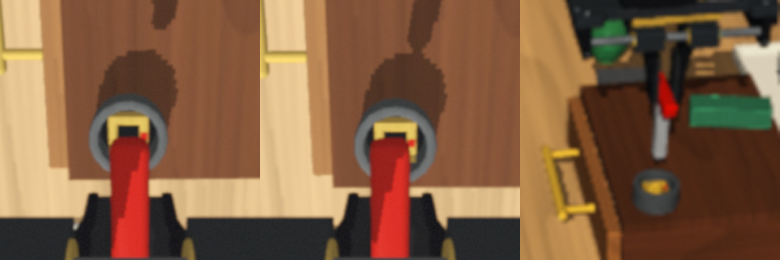

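The screw looks as it did at the start (mark on the right, head square), so it is locked, and the drawer is shut. Now the key goes back to its stand.

```bash
python3 -c "
from h import *
p=(666.5,-70.4,185)
print(cd(p,-.012,(524.4,307.3,205),1.335))
print(cd((524.4,307.3,205),1.335,(524.4,307.3,85),1.335))
"
```

```text
[0.0, 0.0, -1.347, 0.376, -0.1466, -0.02]
[0.0, 0.0, 0.0, 0.0, 0.0, 0.12]
```

Call:
jog_arm:
  increments:
    - [0,0,-0.1,0.02,-0.01,-0.015,0]
    - [0,0,-0.27,0.07,-0.027,-0.02,0]
    - [0,0,-0.44,0.12,-0.047,-0.02,0]
    - [0,0,-0.61,0.17,-0.066,-0.02,0]
    - [0,0,-0.78,0.22,-0.086,-0.02,0]
    - [0,0,-0.95,0.27,-0.105,-0.02,0]
    - [0,0,-1.12,0.32,-0.125,-0.02,0]
    - [0,0,-1.28,0.36,-0.14,-0.02,0]
    - [0,0,-1.347,0.376,-0.1466,-0.02,0]
    - [0,0,-1.347,0.376,-0.1466,-0.02,0]

```text
clock: 42.15
tool_pos: [523.4, 308.3, 204.0]
ee_rot: [0.117, 0.993, -0.0, -0.001]
force: [-0.7, -0.0, -1.9]
gripper_width: 13.4
grip_force: 30.0
```

Call:
jog_arm:
  increments:
    - [0,0,0,0,0,0.03,0]
    - [0,0,0,0,0,0.07,0]
    - [0,0,0,0,0,0.1,0]
    - [0,0,0,0,0,0.115,0]
    - [0,0,0,0,0,0.12,0]
    - [0,0,0,0,0,0.124,0]
    - [0,0,0,0,0,0.128,0]
    - [0,0,0,0,0,0.131,0]
    - [0,0,0,0,0,0.131,0]

```text
clock: 43.28
tool_pos: [524.5, 307.4, 74.0]
ee_rot: [0.118, 0.993, -0.0, 0.0]
force: [0.1, 0.1, -1.4]
gripper_width: 13.7
grip_force: 30.0
```

Call:
jog_arm:
  increments:
    - [0,0,0,0,0,0.006,0]
    - [0,0,0,0,0,0.012,0]
    - [0,0,0,0,0,0.018,0]
    - [0,0,0,0,0,0.022,0]
    - [0,0,0,0,0,0.024,0]
    - [0,0,0,0,0,0.024,0]

```text
clock: 44.02
tool_pos: [525.3, 307.6, 51.5]
ee_rot: [0.118, 0.993, 0.0, 0.001]
force: [-2.5, -1.8, 7.6]
gripper_width: 13.5
grip_force: 30.0
```

Bottomed with a light force (7.6 N). I'll release and retract.

Call:
jog_arm:
  increments:
    - [0,0,0,0,0,0,0.4]
    - [0,0,0,0,0,0,0.4]
    - [0,0,0,0,0,0,0.4]
    - [0,0,0,0,0,-0.02,0.4]
    - [0,0,0,0,0,-0.06,0.4]
    - [0,0,0,0,0,-0.12,0.4]
    - [0,0,0,0,0,-0.16,0.4]
    - [0,0,0,0,0,-0.16,0.4]
    - [0,0,0,0,0,-0.16,0.4]

```text
clock: 45.15
tool_pos: [524.5, 307.3, 210.4]
ee_rot: [0.118, 0.993, 0.0, 0.0]
force: [0.0, -0.0, 0.3]
gripper_width: 34.7
grip_force: 0.0
```

```bash
python3 -c "
from h import *
show(); w=snapshot('wrist').astype(int); c=camera_model('wrist')
m=((w[...,0]>150)&(w[...,1]<60)&(w[...,2]<60)).astype(np.uint8)
n,l,st,ce=cv2.connectedComponentsWithStats(m); i=1+st[1:,4].argmax()
pts=np.argwhere(l==i)[:,::-1].astype(np.float32); r=cv2.minAreaRect(pts); P=cv2.boxPoints(r)
W=np.array([p2w(c,*q,92) for q in P]); print(r,W.mean(0),[np.linalg.norm(W[(k+1)%4]-W[k]) for k in (0,1)])
import sys
s=snapshot('side').astype(int); m=((s[...,0]>130)&(s[...,1]<50)&(s[...,2]<50)); ys,xs=np.where(m[170:215,270:315]); print(xs.min()+270,xs.max()+270,ys.min()+170,ys.max()+170)
s=np.load('pics/side0.npy').astype(int)[...,::-1]; m=((s[...,0]>130)&(s[...,1]<50)&(s[...,2]<50)); ys,xs=np.where(m[170:215,270:315]); print('start',xs.min()+270,xs.max()+270,ys.min()+170,ys.max()+170)
"
```

```text
45.15 [524.5 307.3 210.4] yaw_y 1.335 z [ 0.  0. -1.] F [ 0.  -0.   0.3] w 34.65283532373856 0.0 j [ 0.4   0.17  1.55  0.    1.42 -0.93]
((325.0, 219.5), (67.0, 12.0), 90.0) [521.375 305.5    92.   ] [np.float64(10.283968105745961), np.float64(60.61526210452283)]
284 302 189 193
start 284 302 189 193
```

The side view shows the key exactly where it stood at the start, upright in its stand. Handing in.

```bash
python3 -c "
from workcell import *
print(sign_off())"
```

```text
the job is handed in; nothing more can be done
None
```

I handed the job in at about 45 s on the robot's clock: the disc, ring and bar (all the silver present) are in the shut, relocked drawer, the key is back in its stand, and the copper slug was left alone; no verdict came back at hand-in.

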